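Fit the legs to an upturned plant stand and put the tools back in the pot

ROBOT

A 6-joint arm with a two-finger parallel gripper is mounted at the origin on the work surface. World frame = base frame: x ahead of the robot, y to its left, z up, the work surface at z = 0. Lengths are in m, angles in rad, forces in N, time in s.
With the tool pointing down it reaches from about 0.3 to 0.75 m from the base axis. Payload 8.5 kg.
Tool frame: the origin (TCP) lies between the finger pads; the fingertips stand 22 mm ahead of it and the grasp point (between the pads) lies 3 mm ahead of it; z points along the fingers, y is the line along which they close (so a half turn about z gives the same grasp; the last joint's range is limited). The gripper opens to 85 mm and grips with 20 to 120 N. Pads are 22 mm wide; open, the fingers measure 114 mm over their backs; the gripper's body (76 mm by 85 mm) begins 54 mm behind the grasp point. The pads swing forward as they close: fully open they stand 13 mm farther back than shut.
Start: joints at [-1.447, 0.381, 1.297, -0, 1.464, -0.215], TCP at [0.183, -0.519, 0.253] pointing down, gripper open.
Joint ranges: [-3.11, 3.11], [-0.89, 2.33], [0.22, 2.48], [-1.42, 4.56], [0.17, 2.85], [-2.88, 2.88]. Speed limits (rad/s): [2.39, 2.39, 3.14, 3.14, 3.14, 3.14].

INTERFACE

Orientations are given as a rotation vector (axis times angle).
In Python, from plant import robot gives the robot as it stands.
- The arm moves only by the tool send_rows, never from a script. Its argument "steps" is a list of rows, each a list of 7 numbers: the shift along the tool's x, y, z scaled (see below), then the turn, a rotation vector about the tool's x, y, z scaled (see below), then the opening, from -1 (shut) to 1 (fully open). A call has exactly 5 rows; each row shifts and turns the commanded pose from where the row before left it, along the tool's axes as they then stand; what a row does not reach is not made up. The controller multiplies each number of a shift by 0.4 m and each number of a turn by 0.1 rad. A row lasts 1/10 s, in which the tool goes at most 50 mm and 8.59 degrees, less where a joint would pass 70% of its speed; a pose out of reach is approached as far as the arm can. A call with a number of a shift or a turn outside -1 to 1 is refused whole. A call with a gripper value outside its range is refused whole. The fingers move at their own pace and stop on an object; "force" is the grip in N (left out, the last holds). Time passes only in rows, so rows that do not move let the fingers close, or fill a call up. It gives the time, the measured TCP pose, the force, the opening and the grip force at its end, in the units of the state.
- robot.get_obs(): the state, without advancing time (a new reading comes with each control period).
- robot.camera(name): name is "scene" or "top"; returns a dict with "image" (480x640x3 uint8, red, green, blue), "fx", "fy", "cx", "cy" (pixels), "R" (3x3) and "t" (3): a world point X has camera coordinates R X + t. Camera axes: x right, y down, z forward; pixel columns grow to the right and rows downward; lengths in m; the calibration is good to about 2 mm. A picture is of the moment at which its call begins. There is no depth.
- robot.close_job(): hands the job in; it is judged then, once.
Trained networks look in the newest picture that a camera, given by its name, has taken for a name from the list of things; names that differ only in an ending like _2 or _b are one class to them, and where a whole thing is asked for, a point or a joint stands for the part that bears it (a point fixed in the world has none). Each returns a list of dicts, best first, with "score" (0 to 1); they miss things now and then, are a little off and sometimes report something else, mostly with a low value. They report only what shows in the picture. A call takes as long as a camera call. They do not tell look-alikes from the thing itself.
- robot.find_in(query, camera): "point" ([x, y, z] in m, in world coordinates, good to about 4 mm: the middle of the surface that is visible of it).
- robot.outline_of(query, camera): "mask" (480x640 bool, what is visible of it).
- robot.spot_point(query, camera): "point" ([x, y, z] in m, in world coordinates, good to about 4 mm: a listed point, or the origin of a listed thing).
The state is a dict: "t": time; "joints": joint angles; "qvel": joint speeds; "joint_efforts": joint torques, N m; "tool_pos": TCP position; "orientation": TCP orientation; "ft_force": force on the tool from outside, world axes, zero at the start; "ft_torque": the same for the moment, N m; "width": finger opening in m; "gripper_force": force on a finger pad.
Only numpy, scipy, OpenCV 4.12 (cv2) and the standard library are available. Lean on these libraries where they do the work, as an engineer would, in place of code of your own. Each camera call takes 0.05 s, during which the arm holds its last target. There are 200 camera calls.

TASK

Fit the three beech legs to the upturned plant stand: each spigot down through the hole of its own socket, pushed fully home so that the shoulder sits flat on the steel plate, the leg upright and its flat sides square with the socket plate. Stand whichever of the screwdrivers and bradawl are lying on the table upright in the steel tool pot, tips down, and leave the pot standing. Leave the mallet, the hex key and the parts tray where they are.

Things in the scene. Friction and masses are not known exactly. Their poses are not given: they have to be found in the camera images.
- stand: Wood-veneer top disc of a plant stand, upside down, fixed: 250 mm across, 18 mm thick. Origin: centre of its underside, z up. Three sockets stand on it, 80 mm from the centre at 0, 120 and 240 deg: black block 44 mm square, 18 mm high, topped by a steel plate 54 mm square, 4 mm thick; a round 15 mm hole goes 22 mm straight down. Two sides of each plate are radial to the disc.
- socket1 (a point): Mouth of socket 1: centre of the hole at the top of the steel plate, 40 mm above the table. z up (out of the hole), x radially outward from the disc centre, x and y parallel to the sides of the square plate.
- socket2 (a point): Mouth of socket 2: centre of the hole at the top of the steel plate, 40 mm above the table. z up (out of the hole), x radially outward from the disc centre, x and y parallel to the sides of the square plate.
- socket3 (a point): Mouth of socket 3: centre of the hole at the top of the steel plate, 40 mm above the table. z up (out of the hole), x radially outward from the disc centre, x and y parallel to the sides of the square plate.
- leg1: Beech leg: square shaft 28 x 28 x 130 mm, black round spigot 12 mm thick, 20 mm long, last 8 mm tapering to 7 mm. Origin: centre of the shoulder where spigot meets shaft; spigot runs to x = +20 mm, shaft to -130 mm; y, z square to its flat sides. Starts lying flat, spigot towards the stand. 80 g. Seated, its origin is at the socket mouth. All legs are alike; any leg suits any socket.
- leg2: Beech leg: square shaft 28 x 28 x 130 mm, black round spigot 12 mm thick, 20 mm long, last 8 mm tapering to 7 mm. Origin: centre of the shoulder where spigot meets shaft; spigot runs to x = +20 mm, shaft to -130 mm; y, z square to its flat sides. Starts lying flat, spigot towards the stand. 80 g. Seated, its origin is at the socket mouth. All legs are alike; any leg suits any socket.
- leg3: Beech leg: square shaft 28 x 28 x 130 mm, black round spigot 12 mm thick, 20 mm long, last 8 mm tapering to 7 mm. Origin: centre of the shoulder where spigot meets shaft; spigot runs to x = +20 mm, shaft to -130 mm; y, z square to its flat sides. Starts lying flat, spigot towards the stand. 80 g. Seated, its origin is at the socket mouth. All legs are alike; any leg suits any socket.
- red_driver: Screwdriver, red plastic handle with black side grips. Origin: middle of the handle, on the axis; x points to the tip, 135 mm away. Handle 24 x 24 mm square, 90 mm long (x -45 to +45 mm), slim steel shaft 6 mm thick from there to the tip. Starts lying on a flat side, tip leftwards (+y). 70 g. May be absent.
- red_driver_tip (a point): The very tip of the red screwdriver, on its axis, 135 mm along +x from the tool's origin.
- blue_driver: Screwdriver, blue plastic handle with black side grips, small flat blade. Origin: middle of the handle, on the axis; x points to the tip, 133 mm away. Handle 22 x 22 mm square, 86 mm long (x -43 to +43 mm), slim steel shaft 6 mm thick from there to the tip. Starts lying on a flat side, tip leftwards (+y). 70 g. May be absent.
- blue_driver_tip (a point): The very tip of the blue screwdriver, on its axis, 133 mm along +x from the tool's origin.
- bradawl: Bradawl (hole-starting spike), dark wooden handle with black side grips. Origin: middle of the handle, on the axis; x points to the tip, 125 mm away. Handle 22 x 22 mm square, 80 mm long (x -40 to +40 mm), slim steel shaft 5 mm thick from there to the tip. Starts lying on a flat side, tip leftwards (+y). 70 g. May be absent.
- bradawl_tip (a point): The very tip of the bradawl, on its axis, 125 mm along +x from the tool's origin.
- pot: Loose round steel tool pot, open at the top: 92 mm outside diameter, 110 mm high, wall 3 mm, floor 6 mm thick, 0.5 kg. Origin: centre of its underside; z up.
- mallet: Grey nylon mallet with a wooden handle lying on the far part of the table; head 40 mm in diameter and 80 mm long, whole length 235 mm. Origin under the head's centre, x along the handle. Bystander.
- hex_key: Small L-shaped steel hex key, arms 85 and 30 mm, 6 mm thick, lying flat. Origin at the bend, x along the long arm. Bystander.
- tray: Clear acrylic parts tray 110 x 170 x 30 mm with a zinc cam lock in it. Origin: centre of its underside. Bystander.
Things that resemble listed ones, but are neither listed nor needed, are in the scene too. There is more than one size of the blue_driver; the job needs the smallest.

How it is judged:
By the outcome, as a careful person would: the job done as asked, in the order asked, and still so for the second after the job is handed in, with the robot touching nothing.
Of red_driver, blue_driver, bradawl only 2 to 3 are there at a start; the rules pass over those that are not, and their reading is None.
At some moment in a run one of red_driver, blue_driver, bradawl, pot may be knocked a few centimetres aside while the robot is not near it.
Once in a run the grip may slacken for a moment while it holds something.
It also fails if it takes over 210 s, if anything falls off the work surface, if the arm or the gripper's body presses on something with over 40 N, if the wrist force passes 120 N, or if a joint passes its speed limit or range.

## Working session

There is one attempt and no reset: what is moved stays moved. The work goes in short steps, Python scripts to look and compute and a tool call to move; the robot and the scene stay as the last step left them, time stands still between calls to the robot, and variables do not carry over. Pictures are saved under pics/ and viewed, at most 14 in all, crops included, and the job is handed in when it is done.

Besides the shell and the picture viewer there is one more tool, called after "Request:" in YAML: its name, and indented under it one key for each argument. send_rows: Moves the arm, as the interface text tells. Its arguments: {"type":"object","properties":{"steps":{"type":"array","items":{"type":"array","items":{"type":"number"}}},"force":{"type":"number"}},"required":["steps"]}

```bash
mkdir -p pics; ls; python3 - <<'E'
from plant import robot
import cv2
for c in("scene","top"):
    d=robot.camera(c); cv2.imwrite(f"pics/{c}0.png",d["image"][:,:,::-1]); print(c,d["fx"],d["cx"],d["R"],d["t"])
    for n in ["stand","socket1","socket2","socket3","leg1","red_driver","blue_driver","bradawl","red_driver_tip","blue_driver_tip","bradawl_tip","pot","mallet","hex_key","tray"]:
        print(n,[(round(r["score"],2),[round(float(v),3) for v in r["point"]]) for r in robot.spot_point(n,c)])
print(robot.get_obs())
E
```

```text
pics
scene 503.8689050961588 318.65371193314155 [[-0.74163962  0.6707138  -0.01066231]
 [ 0.57251366  0.62461194 -0.5311196 ]
 [-0.34956944 -0.40000365 -0.84722977]] [ 0.44872799 -0.20005203  1.38867574]
stand [(0.9, [0.562, 0.015, -0.001])]
socket1 [(0.77, [0.5, 0.062, 0.04]), (0.71, [0.551, -0.068, 0.037]), (0.61, [0.632, 0.046, 0.039])]
socket2 [(0.77, [0.5, 0.062, 0.04]), (0.71, [0.551, -0.068, 0.037]), (0.61, [0.632, 0.046, 0.039])]
socket3 [(0.77, [0.5, 0.062, 0.04]), (0.71, [0.551, -0.068, 0.037]), (0.61, [0.632, 0.046, 0.039])]
leg1 [(0.91, [0.484, 0.245, 0.011]), (0.87, [0.397, 0.232, 0.011]), (0.66, [0.567, 0.227, 0.013])]
red_driver [(0.65, [0.397, -0.33, 0.008]), (0.54, [0.634, 0.044, 0.042])]
blue_driver [(0.78, [0.407, -0.55, 0.014]), (0.57, [0.209, -0.387, 0.02]), (0.3, [0.753, 0.146, 0.004])]
bradawl [(0.75, [0.454, -0.318, 0.012]), (0.2, [0.551, -0.065, 0.038])]
red_driver_tip [(0.87, [0.42, -0.197, 0.015])]
blue_driver_tip [(0.74, [0.562, -0.202, 0.012]), (0.67, [0.556, -0.663, 0.018]), (0.59, [0.167, -0.2, 0.018])]
bradawl_tip [(0.84, [0.454, -0.192, 0.014])]
pot [
[... 1499 characters left out ...]
.6, 'joints': array([-1.44734820e+00,  3.80632324e-01,  1.29741061e+00,  2.29973377e-05,
        1.46357673e+00, -2.15287880e-01]), 'qvel': array([ 6.52978540e-04,  8.03524716e-04,  1.14052146e-03, -3.27115565e-05,
        8.75297176e-04,  2.38469582e-05]), 'joint_efforts': array([ 1.02925864e-03, -4.48319077e+01, -2.31467235e+01, -1.91355712e-04,
        6.02907348e-04, -5.92642778e-06]), 'tool_pos': array([ 0.18277023, -0.51873185,  0.25330145]), 'orientation': array([-3.09661625e+00, -5.29536885e-01, -3.78255285e-05]), 'ft_force': array([-0.56400608, -0.200773  , -0.20861866]), 'ft_torque': array([-0.00792805, -0.00408109,  0.05174576]), 'gripper_force': 0.0, 'width': 0.08528095699212877}
```

View pics/top0.png

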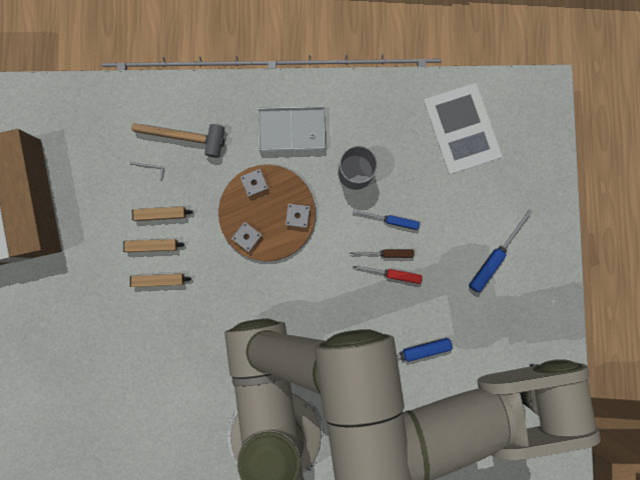

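View pics/scene0.png

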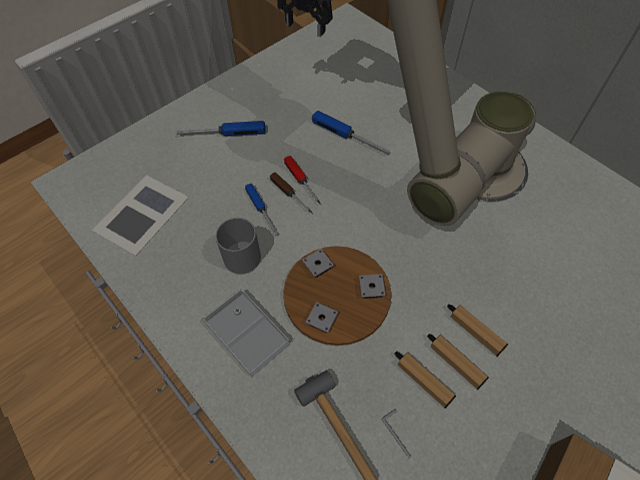

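Top view: the legs' spigots are at (190,212), (183,245) and (188,280). The sockets are at (255,182), (297,215) and (246,237), and the pot is at (357,168).

Blue-driver look-alikes are (403,222) small, (488,270) large and (427,350) large. The small one at (403,222), tip left, matches the description. The bradawl is at (398,253), the red driver at (403,276).

```bash
cat > h.py <<'E'
from plant import robot
import numpy as np, cv2
from scipy.spatial.transform import Rotation as Ro
def proj(d,X): 
    c=d["R"]@np.asarray(X,float)+d["t"]; return np.array([d["fx"]*c[0]/c[2]+d["cx"],d["fy"]*c[1]/c[2]+d["cy"]])
def onz(d,u,z):
    r=d["R"].T@np.array([(u[0]-d["cx"])/d["fx"],(u[1]-d["cy"])/d["fy"],1]); o=-d["R"].T@d["t"]
    return (o+r*(z-o[2])/r[2])[:2]
def rect(d,mask,z):
    n,l,s,_=cv2.connectedComponentsWithStats(mask.astype(np.uint8)); 
    m=l==1+np.argmax(s[1:,4]); ys,xs=np.nonzero(m)
    P=np.array([onz(d,(x,y),z) for x,y in zip(xs,ys)]).astype(np.float32)*1000
    return P,cv2.minAreaRect(P)
def tool():
    o=robot.get_obs(); return o,o["tool_pos"],Ro.from_rotvec(o["orientation"])
E
python3 - <<'E'
from h import *
from scipy.optimize import least_squares
ims={c:robot.camera(c) for c in("top","scene")}
S=[(.637,.047),(.4995,.0645),(.551,-.068)]
H={}
for c,d in ims.items():
    g=cv2.cvtColor(d["image"],cv2.COLOR_RGB2GRAY)
    for i,s in enumerate(S):
        u=np.round(proj(d,[*s,.04])).astype(int); w=6
        p=255-g[u[1]-w:u[1]+w+1,u[0]-w:u[0]+w+1].astype(float); p=np.clip(p-140,0,None)
        yy,xx=np.mgrid[-w:w+1,-w:w+1]; e=(np.hypot(xx,yy)<=6)*p
        q=u+np.array([(xx*e).sum(),(yy*e).sum()])/e.sum(); H[c,i]=onz(d,q,.04); print(c,i,u,q.round(1),H[c,i].round(4),p.max())
for cs in(["top"],["scene"],["top","scene"]):
    f=lambda v:np.concatenate([v[:2]+.08*np.array([np.cos(v[2]+a),np.sin(v[2]+a)])-H[c,i] for c in cs for i,a in enumerate(np.radians([0,120,240]))])
    r=least_squares(f,[.56,.016,.38],x_scale=[.01,.01,.1]); print(cs,r.x[:2].round(4),np.degrees(r.x[2]).round(2),np.abs(r.fun).max().round(4))
v=r.x;print([(v[:2]+.08*np.array([np.cos(v[2]+a),np.sin(v[2]+a)])).round(4) for a in np.radians([0,120,240])])
for c,d in ims.items():
    hsv=cv2.cvtColor(d["image"],cv2.COLOR_RGB2HSV)
    for r in robot.outline_of("leg1",c):
        m=r["mask"]&(hsv[...,1]>60)&(hsv[...,2]>(140))
        if m.sum()<150: continue
        P,q=rect(d,m,.028); print("leg",c,round(r["score"],2),np.round(q[0],1),np.round(q[1],1),round(q[2],1))
    for n in("red_driver","blue_driver","bradawl","pot"):
        for r in robot.outline_of(n,c):
            if r["mask"].sum()<50: continue
            P,q=rect(d,r["mask"],.02); print(n,c,round(r["score"],2),np.round(q[0],1),np.round(q[1],1),round(q[2],1))
cv2.imwrite("pics/crop1.png",cv2.resize(ims["top"]["image"][150:300,220:440,::-1],None,fx=3.6,fy=3.6,interpolation=cv2.INTER_CUBIC))
E
```

```text
top 0 [254 182] [253.4 181.9] [0.6378 0.0475] 86.0
top 1 [247 237] [245.9 236.2] [0.5006 0.0676] 79.0
top 2 [300 215] [297.  214.8] [ 0.5523 -0.0614] 77.0
scene 0 [322 316] [321.7 316.2] [0.6373 0.0464] 115.0
scene 1 [372 284] [371.8 284.4] [0.5    0.0658] 115.0
scene 2 [316 260] [316.6 261. ] [ 0.5519 -0.0652] 115.0
['top'] [0.5635 0.0179] 21.8 0.0002
['scene'] [0.5631 0.0157] 22.06 0.0016
['top', 'scene'] [0.5633 0.0168] 21.93 0.0028
[array([0.6375, 0.0467]), array([0.5003, 0.0661]), array([ 0.5521, -0.0624])]
leg top 0.8 [395.7 295.5] [ 25.9 120.7] 1.7
leg top 0.69 [483.8 312.1] [ 25.9 123.5] 1.2
leg top 0.58 [565.2 291.1] [ 25.8 122.3] 2.6
red_driver top 0.56 [ 395.5 -327. ] [96.6 24.4] 77.7
blue_driver top 0.93 [ 538.4 -301.2] [147.6  25.7] 76.4
blue_driver top 0.71 [ 455.6 -581.5] [ 36.4 251.2] 52.4
blue_driver top 0.67 [ 207.7 -376.7] [ 37.1 142.4] 13.8
blue_driver top 0.18 [563.6  15.8] [245.3 246.7] 89.0
bradawl top 0.88 [ 453.6 -311.5] [86.8 22.9] 89.0
pot top 0.67 [ 674.9 -219.3] [ 98.  116.1] 77.7
red_driver scene 0.63 [ 409.2 -287.6] [179.9  30. ] 76.0
red_driver scene 0.25 [487.7 305.3] [ 39.4 146.7] 1.6
blue_driver scene 0.96 [ 199.6 -320.3] [ 50.3 258.1] 12.4
blue_driver scene 0.64 [ 549.3 -285.2] [174.   28.9] 70.5
blue_driver scene 0.18 [779.7 -48.6] [113.4 180.9] 0.7
bradawl scene 0.74 [ 457.7 -305.8] [103.1  28.6] 87.1
pot scene 0.65 [ 655.1 -237.2] [167.6  99.6] 69.3
pot scene 0.62 [ 457.1 -309.4] [93.6 23.4] 89.4
pot scene 0.48 [487.  304.6] [ 37.5 148.3] 1.0
```

View pics/crop1.png

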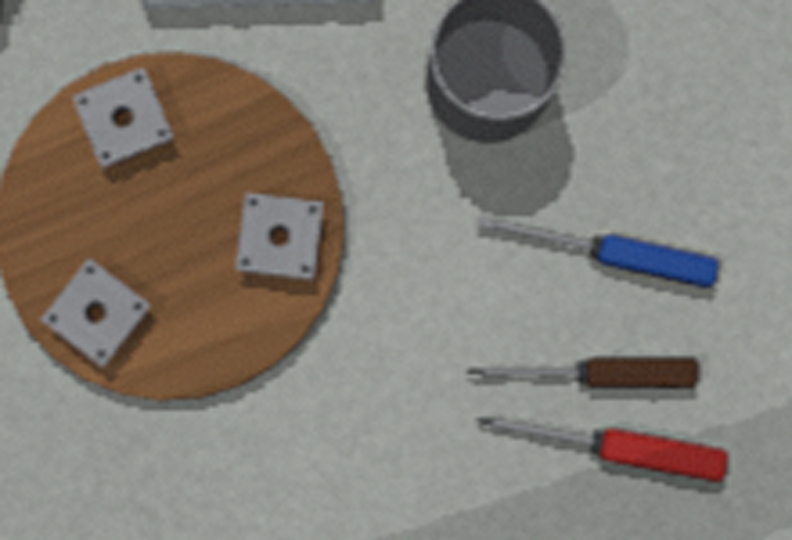

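```bash
cat >> h.py <<'E'
def ori(az,tau):
    a=np.radians(az); x=np.array([np.cos(a),np.sin(a),0]); z=np.array([0,0,-1.]); 
    return Ro.from_matrix(np.c_[x,np.cross(z,x),z])*Ro.from_rotvec([0,np.radians(tau),0])
def plan(wps,start=None,g=1.0):
    """wps: (grasp point xyz, az, tau, nrows); prints constant row per leg"""
    _,p,R=tool()
    if start: R=ori(*start[1:]); p=np.array(start[0])-R.apply([0,0,.003])
    for gp,az,tau,n in wps:
        T=ori(az,tau); q=np.array(gp)-T.apply([0,0,.003]); w=(R.inv()*T).as_rotvec()/n
        E=Ro.from_rotvec(w).as_matrix(); M=sum(np.linalg.matrix_power(E,k) for k in range(n))
        s=np.linalg.solve(M,R.inv().apply(q-p))
        row=np.r_[np.round(s/.4,3),np.round(w/.1,3)]
        mid=[p]; RR=R
        for k in range(n): mid.append(mid[-1]+RR.apply(row[:3]*.4)); RR=RR*Ro.from_rotvec(row[3:]*.1)
        m=np.array(mid); print(n,"x",row.tolist(),"|s|mm",round(np.linalg.norm(s)*1000,1),"w",round(np.linalg.norm(w),3),"mid",m[n//2].round(3),"zmin",m[:,2].min().round(3),"end",m[-1].round(4))
        p=m[-1];R=RR
def st():
    o,p,R=tool(); print("t",round(o["t"],1),"grasp",(p+R.apply([0,0,.003])).round(4),"z",R.as_matrix()[:,2].round(3),"x",R.as_matrix()[:,0].round(3),"q",o["joints"].round(2),"F",o["ft_force"].round(1),"w",round(o["width"],4),"gf",round(o["gripper_force"],1))
E
python3 - <<'E'
from h import *
st(); plan([((.45,-.1,.3),50,0,15),((.5638,.321,.10),92.6,-35,15),((.5638,.321,.026),92.6,-35,5)])
E
```

```text
t 2.2 grasp [ 0.1828 -0.5187  0.2503] z [ 0. -0. -1.] x [0.943 0.332 0.   ] q [-1.45  0.38  1.3   0.    1.46 -0.22] F [-0.4  0.6 -0.2] w 0.0858 gf 0.0
15 x [0.077, -0.034, -0.008, 0.0, 0.0, -0.356] |s|mm 33.7 w 0.036 mid [ 0.336 -0.34   0.276] zmin 0.253 end [ 0.4508 -0.0977  0.3013]
15 x [0.081, -0.009, 0.011, -0.151, -0.388, -0.48] |s|mm 33.1 w 0.064 mid [0.547 0.101 0.243] zmin 0.103 end [0.564  0.3202 0.1026]
5 x [0.022, -0.0, 0.03, -0.0, -0.0, 0.001] |s|mm 14.8 w 0.0 mid [0.564 0.321 0.073] zmin 0.028 end [0.5639 0.3218 0.0282]
```

Request:
send_rows:
  steps:
    - [0.077,-0.034,-0.008,0,0,-0.356,0.5]
    - [0.077,-0.034,-0.008,0,0,-0.356,0.5]
    - [0.077,-0.034,-0.008,0,0,-0.356,0.5]
    - [0.077,-0.034,-0.008,0,0,-0.356,0.5]
    - [0.077,-0.034,-0.008,0,0,-0.356,0.5]

```text
t: 2.7
tool_pos: [0.2975, -0.3941, 0.2695]
orientation: [3.037, 0.805, 0.0]
ft_force: [0.3, -0.3, -0.2]
width: 0.0636
gripper_force: 0.0
```

Request:
send_rows:
  steps:
    - [0.077,-0.034,-0.008,0,0,-0.356,0.5]
    - [0.077,-0.034,-0.008,0,0,-0.356,0.5]
    - [0.077,-0.034,-0.008,0,0,-0.356,0.5]
    - [0.077,-0.034,-0.008,0,0,-0.356,0.5]
    - [0.077,-0.034,-0.008,0,0,-0.356,0.5]

```text
t: 3.2
tool_pos: [0.3877, -0.2521, 0.2855]
orientation: [2.953, 1.072, 0.0]
ft_force: [-0.0, -0.3, 0.0]
width: 0.0639
gripper_force: 0.0
```

Request:
send_rows:
  steps:
    - [0.077,-0.034,-0.008,0,0,-0.356,0.5]
    - [0.077,-0.034,-0.008,0,0,-0.356,0.5]
    - [0.077,-0.034,-0.008,0,0,-0.356,0.5]
    - [0.077,-0.034,-0.008,0,0,-0.356,0.5]
    - [0.077,-0.034,-0.008,0,0,-0.356,0.5]

```text
t: 3.7
tool_pos: [0.4512, -0.0964, 0.3015]
orientation: [2.846, 1.33, 0.0]
ft_force: [0.4, -0.2, 0.5]
width: 0.064
gripper_force: 0.0
```

Request:
send_rows:
  steps:
    - [0.081,-0.009,0.011,-0.151,-0.388,-0.48,0.5]
    - [0.081,-0.009,0.011,-0.151,-0.388,-0.48,0.5]
    - [0.081,-0.009,0.011,-0.151,-0.388,-0.48,0.5]
    - [0.081,-0.009,0.011,-0.151,-0.388,-0.48,0.5]
    - [0.081,-0.009,0.011,-0.151,-0.388,-0.48,0.5]

```text
t: 4.2
tool_pos: [0.5275, 0.0444, 0.266]
orientation: [2.53, 1.579, -0.215]
ft_force: [-0.3, -1.0, 0.2]
width: 0.0641
gripper_force: 0.0
```

Request:
send_rows:
  steps:
    - [0.081,-0.009,0.011,-0.151,-0.388,-0.48,0.5]
    - [0.081,-0.009,0.011,-0.151,-0.388,-0.48,0.5]
    - [0.081,-0.009,0.011,-0.151,-0.388,-0.48,0.5]
    - [0.081,-0.009,0.011,-0.151,-0.388,-0.48,0.5]
    - [0.081,-0.009,0.011,-0.151,-0.388,-0.48,0.5]

```text
t: 4.7
tool_pos: [0.5653, 0.1889, 0.1983]
orientation: [2.186, 1.771, -0.407]
ft_force: [0.1, -0.6, -0.2]
width: 0.0641
gripper_force: 0.0
```

Request:
send_rows:
  steps:
    - [0.081,-0.009,0.011,-0.151,-0.388,-0.48,0.5]
    - [0.081,-0.009,0.011,-0.151,-0.388,-0.48,0.5]
    - [0.081,-0.009,0.011,-0.151,-0.388,-0.48,0.5]
    - [0.081,-0.009,0.011,-0.151,-0.388,-0.48,0.5]
    - [0.081,-0.009,0.011,-0.151,-0.388,-0.48,0.5]

```text
t: 5.2
tool_pos: [0.564, 0.3214, 0.1017]
orientation: [1.822, 1.911, -0.576]
ft_force: [1.7, 0.2, 0.8]
width: 0.0639
gripper_force: 0.0
```

```bash
python3 - <<'E'
from h import *
d=robot.camera("scene"); cv2.imwrite("pics/s1.png",d["image"][:,:,::-1])
st(); plan([((.5638,.321,.026),92.6,-35,5)])
E
```

```text
t 5.2 grasp [0.5613 0.3229 0.0944] z [ 0.025 -0.576 -0.817] x [-0.049  0.815 -0.577] q [ 0.53  0.85  1.   -0.54  1.6   0.54] F [-3.8  0.6 -4.8] w 0.0641 gf 0.0
5 x [0.019, 0.001, 0.029, -0.003, 0.008, 0.023] |s|mm 13.7 w 0.002 mid [0.562 0.324 0.069] zmin 0.028 end [0.5631 0.3224 0.0276]
```

View pics/s1.png

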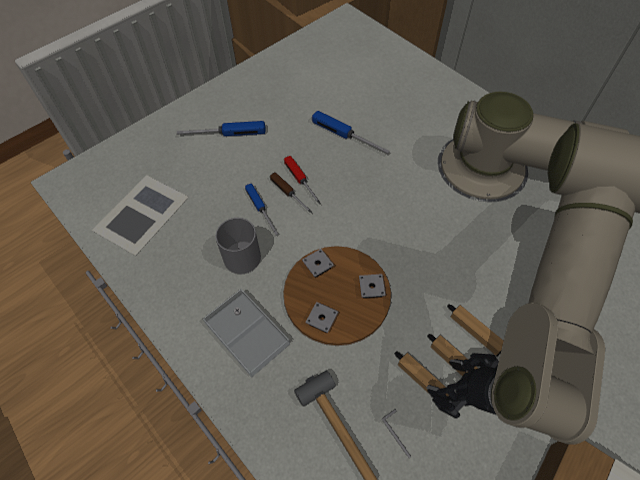

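Request:
send_rows:
  steps:
    - [0,0,0,0,0,0,0.5]
    - [0,0,0,0,0,0,0.5]
    - [0,0,0,0,0,0,0.5]
    - [0.01,0,0.015,0,0,0,0.5]
    - [0.01,0,0.015,0,0,0,0.5]

```text
t: 5.75
tool_pos: [0.5644, 0.3192, 0.0884]
orientation: [1.827, 1.909, -0.574]
ft_force: [-0.5, 0.1, -1.1]
width: 0.0642
gripper_force: 0.0
```

```bash
python3 - <<'E'
from h import *
st(); plan([((.5638,.321,.026),92.6,-35,5)])
print([[r["score"],r["point"]] for r in robot.find_in("leg1","scene")])
E
```

```text
t 5.8 grasp [0.5644 0.3175 0.086 ] z [ 0.026 -0.572 -0.82 ] x [-0.036  0.819 -0.573] q [ 0.52  0.85  1.02 -0.53  1.58  0.55] F [-0.5  0.1 -1.1] w 0.0642 gf 0.0
5 x [0.019, -0.0, 0.024, -0.0, -0.002, -0.002] |s|mm 12.0 w 0.0 mid [0.564 0.321 0.064] zmin 0.027 end [0.5642 0.3228 0.0273]
[[0.97, [0.5729, 0.2694, 0.0273]], [0.96, [0.4849, 0.2721, 0.0263]], [0.85, [0.3998, 0.2937, 0.0266]]]
```

Request:
send_rows:
  steps:
    - [0.019,0,0.024,0,0,0,0.5]
    - [0.019,0,0.024,0,0,0,0.5]
    - [0.019,0,0.024,0,0,0,0.5]
    - [0.019,0,0.024,0,0,0,0.5]
    - [0.019,0,0.024,0,0,0,0.5]

```text
t: 6.3
tool_pos: [0.5637, 0.3235, 0.0257]
orientation: [1.825, 1.91, -0.576]
ft_force: [1.0, -1.5, -0.7]
width: 0.0642
gripper_force: 0.0
```

Request:
send_rows:
  steps:
    - [0,0,0,0,0,0,-1]
    - [0,0,0,0,0,0,-1]
    - [0,0,0,0,0,0,-1]
    - [0,0,0,0,0,0,-1]
    - [0,0,0,0,0,0,-1]
  force: 60

```text
t: 6.8
tool_pos: [0.564, 0.3236, 0.0277]
orientation: [1.825, 1.91, -0.574]
ft_force: [0.3, 1.4, 1.4]
width: 0.0268
gripper_force: 59.7
```

```bash
python3 - <<'E'
from h import *
st(); plan([((.5638,.321,.15),92.6,-35,5),((.56,.21,.22),60,25,12),((.6375,.0467,.23),21.9,55,10)])
E
```

```text
t 6.8 grasp [0.5641 0.3219 0.0252] z [ 0.027 -0.572 -0.82 ] x [-0.037  0.819 -0.573] q [ 0.52  0.93  1.04 -0.54  1.49  0.61] F [0.3 1.4 1.4] w 0.0268 gf 59.7
5 x [-0.036, -0.0, -0.051, 0.001, -0.001, -0.0] |s|mm 25.0 w 0.0 mid [0.564 0.323 0.078] zmin 0.028 end [0.564  0.3231 0.1525]
12 x [-0.027, 0.006, -0.012, 0.043, 0.848, 0.494] |s|mm 11.8 w 0.098 mid [0.572 0.274 0.204] zmin 0.153 end [0.5605 0.2071 0.2245]
10 x [-0.011, 0.043, -0.009, -0.432, 0.504, 0.515] |s|mm 18.1 w 0.084 mid [0.611 0.133 0.231] zmin 0.225 end [0.6348 0.0458 0.2303]
```

```bash
python3 - <<'E'
from h import *
plan([((.5638,.321,.15),92.6,-35,5),((.56,.21,.24),57,20,10),((.6271,.0425,.19),21.9,55,10)])
E
```

```text
5 x [-0.036, -0.0, -0.051, 0.001, -0.001, -0.0] |s|mm 25.0 w 0.0 mid [0.564 0.323 0.078] zmin 0.028 end [0.564  0.3231 0.1525]
10 x [-0.033, 0.008, -0.017, 0.084, 0.928, 0.64] |s|mm 15.3 w 0.113 mid [0.573 0.277 0.211] zmin 0.153 end [0.5603 0.2093 0.2409]
10 x [-0.021, 0.042, 0.002, -0.378, 0.591, 0.493] |s|mm 18.8 w 0.086 mid [0.602 0.128 0.221] zmin 0.191 end [0.6251 0.0417 0.1915]
```

Request:
send_rows:
  steps:
    - [-0.036,0,-0.051,0,0,0,-1]
    - [-0.036,0,-0.051,0,0,0,-1]
    - [-0.036,0,-0.051,0,0,0,-1]
    - [-0.036,0,-0.051,0,0,0,-1]
    - [-0.036,0,-0.051,0,0,0,-1]

```text
t: 7.3
tool_pos: [0.5637, 0.3228, 0.153]
orientation: [1.825, 1.91, -0.576]
ft_force: [-0.3, -0.0, -0.7]
width: 0.0272
gripper_force: 59.3
```

Request:
send_rows:
  steps:
    - [-0.033,0.008,-0.017,0.084,0.928,0.64,-1]
    - [-0.033,0.008,-0.017,0.084,0.928,0.64,-1]
    - [-0.033,0.008,-0.017,0.084,0.928,0.64,-1]
    - [-0.033,0.008,-0.017,0.084,0.928,0.64,-1]
    - [-0.033,0.008,-0.017,0.084,0.928,0.64,-1]

```text
t: 7.8
tool_pos: [0.5735, 0.2761, 0.2109]
orientation: [2.392, 1.815, -0.081]
ft_force: [-0.0, 1.1, -0.3]
width: 0.027
gripper_force: 59.3
```

Request:
send_rows:
  steps:
    - [-0.033,0.008,-0.017,0.084,0.928,0.64,-1]
    - [-0.033,0.008,-0.017,0.084,0.928,0.64,-1]
    - [-0.033,0.008,-0.017,0.084,0.928,0.64,-1]
    - [-0.033,0.008,-0.017,0.084,0.928,0.64,-1]
    - [-0.033,0.008,-0.017,0.084,0.928,0.64,-1]

```text
t: 8.3
tool_pos: [0.5602, 0.2084, 0.2411]
orientation: [-2.584, -1.398, -0.461]
ft_force: [-0.6, 0.1, -1.1]
width: 0.0268
gripper_force: 59.3
```

Request:
send_rows:
  steps:
    - [-0.021,0.042,0.002,-0.378,0.591,0.493,-1]
    - [-0.021,0.042,0.002,-0.378,0.591,0.493,-1]
    - [-0.021,0.042,0.002,-0.378,0.591,0.493,-1]
    - [-0.021,0.042,0.002,-0.378,0.591,0.493,-1]
    - [-0.021,0.042,0.002,-0.378,0.591,0.493,-1]

```text
t: 8.8
tool_pos: [0.6024, 0.1268, 0.2202]
orientation: [-2.647, -0.969, -0.927]
ft_force: [-0.1, 0.5, -0.3]
width: 0.0273
gripper_force: 64.1
```

Request:
send_rows:
  steps:
    - [-0.021,0.042,0.002,-0.378,0.591,0.493,-1]
    - [-0.021,0.042,0.002,-0.378,0.591,0.493,-1]
    - [-0.021,0.042,0.002,-0.378,0.591,0.493,-1]
    - [-0.021,0.042,0.002,-0.378,0.591,0.493,-1]
    - [-0.021,0.042,0.002,-0.378,0.591,0.493,-1]

```text
t: 9.3
tool_pos: [0.625, 0.0405, 0.191]
orientation: [-2.593, -0.498, -1.353]
ft_force: [0.9, 0.0, -0.1]
width: 0.0266
gripper_force: 64.3
```

Request:
send_rows:
  steps:
    - [0,0,0,0,0,0,-1]
    - [0,0,0,0,0,0,-1]
    - [0,0,0,0,0,0,-1]
    - [0,0,0,0,0,0,-1]
    - [0,0,0,0,0,0,-1]

```text
t: 9.8
tool_pos: [0.6252, 0.0422, 0.1914]
orientation: [-2.592, -0.504, -1.349]
ft_force: [-0.5, 0.6, 0.2]
width: 0.0267
gripper_force: 64.3
```

```bash
python3 - <<'E'
from h import *
d=robot.camera("scene"); e=robot.camera("top")
cv2.imwrite("pics/s2.png",np.hstack([cv2.resize(d["image"][180:380,240:440],None,fx=2,fy=2),cv2.resize(e["image"][120:320,180:380],None,fx=2,fy=2)])[:,:,::-1])
st(); plan([((.6271,.0425,.165),21.9,55.04,5)])
print([[r["score"],r["point"]] for r in robot.spot_point("leg1","scene")])
E
```

```text
t 9.9 grasp [0.6274 0.0429 0.1894] z [ 0.759  0.307 -0.574] x [0.532 0.215 0.819] q [-0.33  0.41  1.81  1.43  0.58 -0.29] F [-0.1 -0.2 -0.9] w 0.0268 gf 64.3
5 x [-0.01, 0.0, 0.007, -0.002, 0.002, 0.002] |s|mm 4.9 w 0.0 mid [0.625 0.042 0.181] zmin 0.167 end [0.6251 0.042  0.1667]
[[0.76, [0.4834, 0.2452, 0.0106]], [0.72, [0.6371, 0.0465, 0.0892]], [0.61, [0.3968, 0.229, 0.0174]], [0.59, [0.535, -0.3352, 0.013]]]
```

View pics/s2.png

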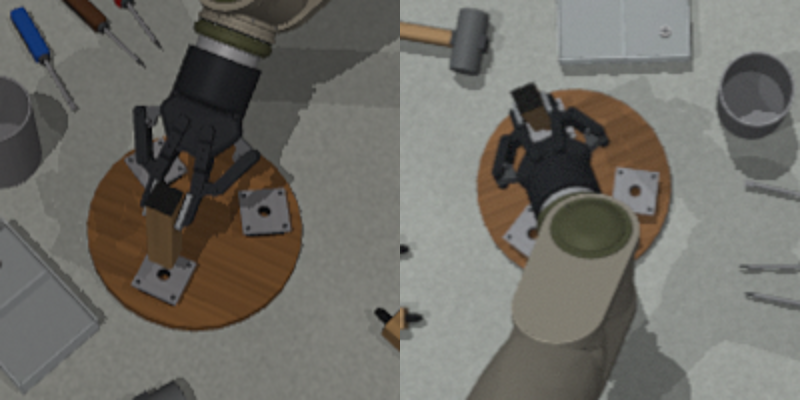

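Request:
send_rows:
  steps:
    - [-0.012,0,0.0084,0,0,0,-1]
    - [-0.012,0,0.0084,0,0,0,-1]
    - [-0.012,0,0.0084,0,0,0,-1]
    - [-0.012,0,0.0084,0,0,0,-1]
    - [-0.012,0,0.0084,0,0,0,-1]

```text
t: 10.45
tool_pos: [0.6251, 0.0416, 0.1614]
orientation: [-2.593, -0.503, -1.349]
ft_force: [0.3, 0.1, -1.2]
width: 0.0268
gripper_force: 64.3
```

Request:
send_rows:
  steps:
    - [-0.004,0,0.0028,0,0,0,-1]
    - [-0.004,0,0.0028,0,0,0,-1]
    - [-0.004,0,0.0028,0,0,0,-1]
    - [-0.004,0,0.0028,0,0,0,-1]
    - [0,0,0,0,0,0,-1]

```text
t: 10.95
tool_pos: [0.625, 0.0416, 0.1536]
orientation: [-2.593, -0.502, -1.348]
ft_force: [0.5, -0.2, -0.6]
width: 0.0269
gripper_force: 64.3
```

Request:
send_rows:
  steps:
    - [-0.004,0,0.0028,0,0,0,-1]
    - [-0.004,0,0.0028,0,0,0,-1]
    - [-0.004,0,0.0028,0,0,0,-1]
    - [0,0,0,0,0,0,-1]
    - [0,0,0,0,0,0,-1]

```text
t: 11.45
tool_pos: [0.6251, 0.0415, 0.1478]
orientation: [-2.593, -0.502, -1.349]
ft_force: [0.5, 1.1, -1.1]
width: 0.0266
gripper_force: 64.3
```

```bash
python3 - <<'E'
from h import *
st()
E
```

```text
t 11.4 grasp [0.6274 0.0425 0.1461] z [ 0.759  0.306 -0.574] x [0.533 0.214 0.819] q [-0.33  0.49  1.86  1.62  0.57 -0.52] F [ 0.5  1.1 -1.1] w 0.0266 gf 64.3
```

Request:
send_rows:
  steps:
    - [-0.004,0,0.0028,0,0,0,-1]
    - [-0.004,0,0.0028,0,0,0,-1]
    - [-0.004,0,0.0028,0,0,0,-1]
    - [0,0,0,0,0,0,-1]
    - [0,0,0,0,0,0,-1]

```text
t: 11.95
tool_pos: [0.625, 0.0416, 0.1418]
orientation: [-2.593, -0.502, -1.348]
ft_force: [0.5, -0.9, -1.7]
width: 0.0268
gripper_force: 64.3
```

Request:
send_rows:
  steps:
    - [-0.002,0,0.0014,0,0,0,-1]
    - [0,0,0,0,0,0,-1]
    - [-0.002,0,0.0014,0,0,0,-1]
    - [0,0,0,0,0,0,-1]
    - [0,0,0,0,0,0,-1]

```text
t: 12.45
tool_pos: [0.6251, 0.0415, 0.1401]
orientation: [-2.593, -0.502, -1.349]
ft_force: [0.9, -1.1, -1.6]
width: 0.0268
gripper_force: 64.4
```

Request:
send_rows:
  steps:
    - [-0.002,0,0.0014,0,0,0,-1]
    - [0,0,0,0,0,0,-1]
    - [-0.002,0,0.0014,0,0,0,-1]
    - [0,0,0,0,0,0,-1]
    - [0,0,0,0,0,0,-1]

```text
t: 12.95
tool_pos: [0.6252, 0.0416, 0.1384]
orientation: [-2.592, -0.502, -1.349]
ft_force: [1.7, -0.5, 2.0]
width: 0.0268
gripper_force: 64.8
```

Request:
send_rows:
  steps:
    - [-0.001,0,0.0007,0,0,0,-1]
    - [0,0,0,0,0,0,-1]
    - [-0.001,0,0.0007,0,0,0,-1]
    - [0,0,0,0,0,0,-1]
    - [0,0,0,0,0,0,-1]

```text
t: 13.45
tool_pos: [0.6254, 0.0417, 0.1383]
orientation: [-2.591, -0.502, -1.352]
ft_force: [-4.2, -1.9, 10.3]
width: 0.0267
gripper_force: 65.6
```

Request:
send_rows:
  steps:
    - [-0.001,0,0.0007,0,0,0,-1]
    - [0,0,0,0,0,0,-1]
    - [-0.001,0,0.0007,0,0,0,-1]
    - [0,0,0,0,0,0,-1]
    - [0,0,0,0,0,0,-1]

```text
t: 13.95
tool_pos: [0.6255, 0.0418, 0.1383]
orientation: [-2.589, -0.503, -1.354]
ft_force: [-7.5, -2.6, 15.9]
width: 0.0268
gripper_force: 66.4
```

```bash
python3 - <<'E'
from h import *
d=robot.camera("scene");st()
cv2.imwrite("pics/s3.png",cv2.resize(d["image"][230:350,270:400],None,fx=4,fy=4)[:,:,::-1])
E
```

```text
t 14.0 grasp [0.6278 0.0427 0.1366] z [ 0.762  0.307 -0.571] x [0.529 0.214 0.821] q [-0.33  0.51  1.87  1.67  0.57 -0.58] F [-8.3 -2.2 15.9] w 0.0268 gf 66.4
```

View pics/s3.png

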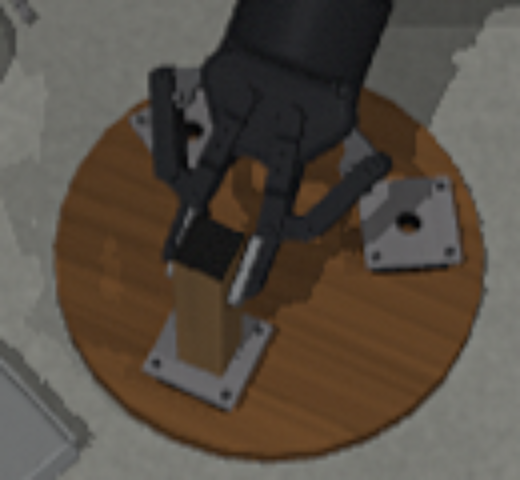

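```bash
python3 - <<'E'
from h import *
_,p,R=tool(); g=p+R.apply([0,0,.003]); z=R.as_matrix()[:,2]; g2=g-z*.1+[0,0,.001]; print(g2)
plan([((.5,.17,.25),57,10,12),((.4832,.342,.08),91.2,-35,13)],start=(g2,21.9,55))
E
```

```text
[0.55164611 0.01198173 0.19461456]
12 x [0.018, -0.032, -0.004, 0.281, -0.633, -0.442] |s|mm 14.7 w 0.082 mid [0.531 0.09  0.231] zmin 0.196 end [0.499  0.1698 0.253 ]
13 x [0.038, -0.016, 0.026, -0.101, -0.586, -0.46] |s|mm 19.5 w 0.075 mid [0.508 0.268 0.192] zmin 0.084 end [0.4815 0.3452 0.0845]
```

Request:
send_rows:
  steps:
    - [0.003,0,-0.002,0,0,0,-1]
    - [0,0,0,0,0,0,0.4]
    - [0,0,0,0,0,0,0.4]
    - [0,0,0,0,0,0,0.4]
    - [0,0,0,0,0,0,0.4]

```text
t: 14.5
tool_pos: [0.625, 0.0417, 0.1373]
orientation: [-2.593, -0.502, -1.348]
ft_force: [-0.4, -0.4, -0.7]
width: 0.0602
gripper_force: 0.0
```

Request:
send_rows:
  steps:
    - [0,0,-0.03,0,0,0,0.4]
    - [0,0,-0.05,0,0,0,0.4]
    - [0,0,-0.05,0,0,0,0.4]
    - [0,0,-0.06,0,0,0,0.4]
    - [0,0,-0.06,0,0,0,0.4]

```text
t: 15.0
tool_pos: [0.5478, 0.0109, 0.1956]
orientation: [-2.593, -0.502, -1.348]
ft_force: [-0.4, 0.1, 1.1]
width: 0.0597
gripper_force: 0.0
```

Request:
send_rows:
  steps:
    - [0.018,-0.032,-0.004,0.281,-0.633,-0.442,0.4]
    - [0.018,-0.032,-0.004,0.281,-0.633,-0.442,0.4]
    - [0.018,-0.032,-0.004,0.281,-0.633,-0.442,0.4]
    - [0.018,-0.032,-0.004,0.281,-0.633,-0.442,0.4]
    - [0.018,-0.032,-0.004,0.281,-0.633,-0.442,0.4]

```text
t: 15.5
tool_pos: [0.5342, 0.0769, 0.2255]
orientation: [-2.707, -0.923, -0.912]
ft_force: [-0.9, 0.1, -0.8]
width: 0.06
gripper_force: 0.0
```

Request:
send_rows:
  steps:
    - [0.018,-0.032,-0.004,0.281,-0.633,-0.442,0.4]
    - [0.018,-0.032,-0.004,0.281,-0.633,-0.442,0.4]
    - [0.018,-0.032,-0.004,0.281,-0.633,-0.442,0.4]
    - [0.018,-0.032,-0.004,0.281,-0.633,-0.442,0.4]
    - [0.018,-0.032,-0.004,0.281,-0.633,-0.442,0.4]

```text
t: 16.0
tool_pos: [0.5104, 0.1436, 0.246]
orientation: [-2.71, -1.313, -0.431]
ft_force: [0.5, 0.7, -0.7]
width: 0.06
gripper_force: 0.0
```

Request:
send_rows:
  steps:
    - [0.018,-0.032,-0.004,0.281,-0.633,-0.442,0.4]
    - [0.018,-0.032,-0.004,0.281,-0.633,-0.442,0.4]
    - [0.038,-0.016,0.026,-0.101,-0.586,-0.46,0.4]
    - [0.038,-0.016,0.026,-0.101,-0.586,-0.46,0.4]
    - [0.038,-0.016,0.026,-0.101,-0.586,-0.46,0.4]

```text
t: 16.5
tool_pos: [0.507, 0.2211, 0.2259]
orientation: [2.618, 1.662, 0.026]
ft_force: [0.0, -1.0, 0.1]
width: 0.0599
gripper_force: 0.0
```

Request:
send_rows:
  steps:
    - [0.038,-0.016,0.026,-0.101,-0.586,-0.46,0.4]
    - [0.038,-0.016,0.026,-0.101,-0.586,-0.46,0.4]
    - [0.038,-0.016,0.026,-0.101,-0.586,-0.46,0.4]
    - [0.038,-0.016,0.026,-0.101,-0.586,-0.46,0.4]
    - [0.038,-0.016,0.026,-0.101,-0.586,-0.46,0.4]

```text
t: 17.0
tool_pos: [0.5037, 0.295, 0.1632]
orientation: [2.246, 1.811, -0.302]
ft_force: [-0.3, -0.9, -0.4]
width: 0.0603
gripper_force: 0.0
```

Request:
send_rows:
  steps:
    - [0.038,-0.016,0.026,-0.101,-0.586,-0.46,0.4]
    - [0.038,-0.016,0.026,-0.101,-0.586,-0.46,0.4]
    - [0.038,-0.016,0.026,-0.101,-0.586,-0.46,0.4]
    - [0.038,-0.016,0.026,-0.101,-0.586,-0.46,0.4]
    - [0.038,-0.016,0.026,-0.101,-0.586,-0.46,0.4]

```text
t: 17.5
tool_pos: [0.4808, 0.3447, 0.0832]
orientation: [1.847, 1.89, -0.587]
ft_force: [0.3, 0.4, 0.1]
width: 0.0602
gripper_force: 0.0
```

Request:
send_rows:
  steps:
    - [0,0,0,0,0,0,0.4]
    - [0,0,0,0,0,0,0.4]
    - [0,0,0,0,0,0,0.4]
    - [0,0,0,0,0,0,0.4]
    - [0,0,0,0,0,0,0.4]

```text
t: 18.0
tool_pos: [0.4815, 0.3446, 0.0842]
orientation: [1.852, 1.89, -0.582]
ft_force: [0.2, -0.8, 0.9]
width: 0.0599
gripper_force: 0.0
```

```bash
python3 - <<'E'
from h import *
st(); plan([((.4832,.342,.0255),91.2,-35,5)])
d=robot.camera("scene"); hsv=cv2.cvtColor(d["image"],cv2.COLOR_RGB2HSV)
for r in robot.spot_point("leg1","scene"): print(round(r["score"],2),np.round(r["point"],3))
E
```

```text
t 18.0 grasp [0.4815 0.3429 0.0818] z [ 0.012 -0.572 -0.82 ] x [-0.017  0.82  -0.573] q [ 0.61  0.79  1.17 -0.5   1.55  0.7 ] F [ 0.2 -0.8  0.9] w 0.0599 gf 0.0
5 x [0.016, 0.001, 0.023, 0.0, -0.002, -0.001] |s|mm 11.3 w 0.0 mid [0.482 0.345 0.062] zmin 0.028 end [0.4835 0.3446 0.0282]
0.83 [0.636 0.048 0.036]
0.76 [0.397 0.232 0.014]
0.57 [0.482 0.245 0.008]
```

Request:
send_rows:
  steps:
    - [0.016,0.001,0.023,0,0,0,0.4]
    - [0.016,0.001,0.023,0,0,0,0.4]
    - [0.016,0.001,0.023,0,0,0,0.4]
    - [0.016,0.001,0.023,0,0,0,0.4]
    - [0.016,0.001,0.023,0,0,0,0.4]

```text
t: 18.6
tool_pos: [0.4828, 0.3449, 0.0259]
orientation: [1.849, 1.892, -0.585]
ft_force: [-0.3, -0.2, -0.8]
width: 0.0599
gripper_force: 0.0
```

Request:
send_rows:
  steps:
    - [0,0,0,0,0,0,-1]
    - [0,0,0,0,0,0,-1]
    - [0,0,0,0,0,0,-1]
    - [0,0,0,0,0,0,-1]
    - [0,0,0,0,0,0,-1]
  force: 60

```text
t: 19.1
tool_pos: [0.483, 0.345, 0.0275]
orientation: [1.85, 1.891, -0.583]
ft_force: [0.6, 0.6, 0.3]
width: 0.0269
gripper_force: 60.0
```

```bash
python3 - <<'E'
from h import *
st(); _,p,R=tool(); g=p+R.apply([0,0,.003]); off=g[2]-.014; lx=.065+g[1]-.3121; print(off,lx)
d=np.array([.6166,.7873]); t=np.array([.5003,.0661])-off*d
plan([((g[0],g[1],.14),91.2,-35,5),((.48,.24,.24),75,20,10),((*t,.19),51.93,55,10)])
E
```

```text
t 19.1 grasp [0.483  0.3433 0.0251] z [ 0.012 -0.573 -0.819] x [-0.018  0.819 -0.573] q [ 0.61  0.87  1.2  -0.5   1.46  0.74] F [0.6 0.6 0.3] w 0.0269 gf 60.0
0.01108016470721703 0.0962174689271093
5 x [-0.033, -0.0, -0.047, 0.0, -0.001, 0.002] |s|mm 23.0 w 0.0 mid [0.483 0.345 0.073] zmin 0.028 end [0.483  0.3449 0.1424]
10 x [-0.032, 0.003, -0.021, 0.038, 0.953, 0.292] |s|mm 15.2 w 0.1 mid [0.486 0.304 0.206] zmin 0.142 end [0.4791 0.2382 0.2441]
10 x [-0.041, 0.022, -0.013, -0.248, 0.603, 0.324] |s|mm 19.3 w 0.073 mid [0.493 0.144 0.231] zmin 0.193 end [0.4915 0.0553 0.1932]
```

Request:
send_rows:
  steps:
    - [-0.033,0,-0.047,0,0,0,-1]
    - [-0.033,0,-0.047,0,0,0,-1]
    - [-0.033,0,-0.047,0,0,0,-1]
    - [-0.033,0,-0.047,0,0,0,-1]
    - [-0.033,0,-0.047,0,0,0,-1]

```text
t: 19.6
tool_pos: [0.4829, 0.3447, 0.1432]
orientation: [1.85, 1.891, -0.584]
ft_force: [0.5, -0.4, -1.1]
width: 0.0271
gripper_force: 60.1
```

Request:
send_rows:
  steps:
    - [-0.032,0.003,-0.021,0.038,0.953,0.292,-1]
    - [-0.032,0.003,-0.021,0.038,0.953,0.292,-1]
    - [-0.032,0.003,-0.021,0.038,0.953,0.292,-1]
    - [-0.032,0.003,-0.021,0.038,0.953,0.292,-1]
    - [-0.032,0.003,-0.021,0.038,0.953,0.292,-1]

```text
t: 20.1
tool_pos: [0.4862, 0.3035, 0.2071]
orientation: [2.27, 2.006, -0.109]
ft_force: [0.4, 0.1, -0.5]
width: 0.0267
gripper_force: 60.1
```

Request:
send_rows:
  steps:
    - [-0.032,0.003,-0.021,0.038,0.953,0.292,-1]
    - [-0.032,0.003,-0.021,0.038,0.953,0.292,-1]
    - [-0.032,0.003,-0.021,0.038,0.953,0.292,-1]
    - [-0.032,0.003,-0.021,0.038,0.953,0.292,-1]
    - [-0.032,0.003,-0.021,0.038,0.953,0.292,-1]

```text
t: 20.6
tool_pos: [0.4791, 0.2376, 0.2447]
orientation: [-2.301, -1.764, -0.41]
ft_force: [0.3, -0.4, -1.4]
width: 0.027
gripper_force: 60.2
```

Request:
send_rows:
  steps:
    - [-0.041,0.022,-0.013,-0.248,0.603,0.324,-1]
    - [-0.041,0.022,-0.013,-0.248,0.603,0.324,-1]
    - [-0.041,0.022,-0.013,-0.248,0.603,0.324,-1]
    - [-0.041,0.022,-0.013,-0.248,0.603,0.324,-1]
    - [-0.041,0.022,-0.013,-0.248,0.603,0.324,-1]

```text
t: 21.1
tool_pos: [0.4927, 0.1429, 0.2309]
orientation: [-2.297, -1.436, -0.808]
ft_force: [-0.2, -0.1, -1.5]
width: 0.0269
gripper_force: 60.2
```

Request:
send_rows:
  steps:
    - [-0.041,0.022,-0.013,-0.248,0.603,0.324,-1]
    - [-0.041,0.022,-0.013,-0.248,0.603,0.324,-1]
    - [-0.041,0.022,-0.013,-0.248,0.603,0.324,-1]
    - [-0.041,0.022,-0.013,-0.248,0.603,0.324,-1]
    - [-0.041,0.022,-0.013,-0.248,0.603,0.324,-1]

```text
t: 21.6
tool_pos: [0.4918, 0.0543, 0.193]
orientation: [-2.226, -1.083, -1.162]
ft_force: [0.1, -0.4, -0.7]
width: 0.0269
gripper_force: 60.2
```

Request:
send_rows:
  steps:
    - [0,0,0,0,0,0,-1]
    - [0,0,0,0,0,0,-1]
    - [0,0,0,0,0,0,-1]
    - [0,0,0,0,0,0,-1]
    - [0,0,0,0,0,0,-1]

```text
t: 22.1
tool_pos: [0.4918, 0.0559, 0.1933]
orientation: [-2.225, -1.088, -1.158]
ft_force: [0.4, 0.2, -0.2]
width: 0.027
gripper_force: 60.2
```

```bash
python3 - <<'E'
from h import *
robot.camera("scene");st(); d=np.array([.6166,.7873]); t=np.array([.5003,.0661])-.0111*d
plan([((*t,.166),51.93,55,5)])
for r in robot.spot_point("leg1","scene"): print(round(r["score"],2),np.round(r["point"],3))
E
```

```text
t 22.1 grasp [0.4933 0.0577 0.1914] z [ 0.503  0.646 -0.574] x [0.353 0.453 0.819] q [-0.56  0.33  1.97  1.14  1.11 -0.59] F [-0.2  0.4 -0.8] w 0.0272 gf 60.2
5 x [-0.01, 0.0, 0.007, -0.004, 0.001, 0.003] |s|mm 5.1 w 0.001 mid [0.492 0.056 0.183] zmin 0.169 end [0.4918 0.0558 0.1688]
0.8 [0.399 0.23  0.016]
0.67 [0.495 0.061 0.089]
0.61 [0.638 0.047 0.034]
```

Request:
send_rows:
  steps:
    - [-0.012,0,0.0084,0,0,0,-1]
    - [-0.012,0,0.0084,0,0,0,-1]
    - [-0.012,0,0.0084,0,0,0,-1]
    - [-0.012,0,0.0084,0,0,0,-1]
    - [0,0,0,0,0,0,-1]

```text
t: 22.7
tool_pos: [0.4916, 0.0553, 0.1685]
orientation: [-2.226, -1.083, -1.156]
ft_force: [-0.2, 0.2, -0.0]
width: 0.0268
gripper_force: 60.2
```

```bash
python3 - <<'E'
from h import *
d=robot.camera("scene");st(); im=cv2.resize(d["image"][230:350,270:430],None,fx=4.8,fy=4.8,interpolation=cv2.INTER_CUBIC)
_,p,R=tool(); g=p+R.apply([0,0,.003]); dd=np.array([.6166,.7873]); ax=g[:2]+.0111*dd
for X,c in (([*ax,g[2]-.0962],(255,0,0)),([*ax,g[2]-.1162],(0,255,0)),([.5003,.0661,.04],(255,0,255))):
    u=(proj(d,X)-[270,230])*4.8; cv2.drawMarker(im,tuple(int(v) for v in u),c,0,12,1)
cv2.imwrite("pics/s4.png",im[:,:,::-1])
E
```

```text
t 22.8 grasp [0.4933 0.0572 0.1672] z [ 0.503  0.646 -0.574] x [0.355 0.451 0.819] q [-0.56  0.38  2.    1.18  1.08 -0.67] F [ 0.2  0.6 -1.2] w 0.0267 gf 60.2
```

View pics/s4.png

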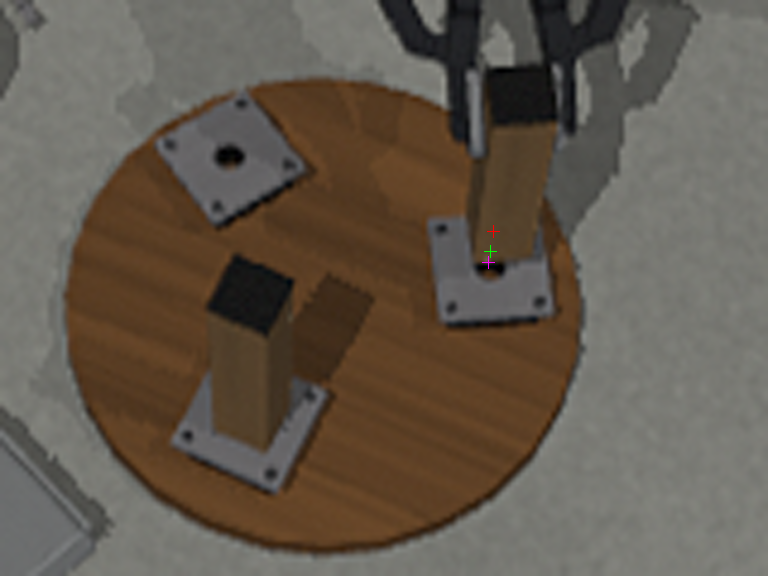

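```bash
cat >> h.py <<'E'
def wire(d,org,ang,name,box,s=4.8,h=.13,hw=.014):
    x0,y0,x1,y1=box; im=cv2.resize(d["image"][y0:y1,x0:x1],None,fx=s,fy=s,interpolation=cv2.INTER_CUBIC)
    a=np.radians(ang); f=lambda X:tuple(int(v) for v in (proj(d,X)-[x0,y0]+.5)*s)
    cs=[(np.cos(a+k)*hw*2**.5,np.sin(a+k)*hw*2**.5) for k in np.pi/4+np.arange(4)*np.pi/2]
    for i in range(4):
        for z,w in((0,0),(h,h)): cv2.line(im,f([org[0]+cs[i][0],org[1]+cs[i][1],org[2]+z]),f([org[0]+cs[i-1][0],org[1]+cs[i-1][1],org[2]+z]),(255,0,0),1)
        cv2.line(im,f([org[0]+cs[i][0],org[1]+cs[i][1],org[2]]),f([org[0]+cs[i][0],org[1]+cs[i][1],org[2]+h]),(255,0,0),1)
    cv2.imwrite(name,im[:,:,::-1])
E
python3 - <<'E'
from h import *
d=robot.camera("scene"); _,p,R=tool(); g=p+R.apply([0,0,.003]); dd=np.array([.6166,.7873]); ax=g[:2]+.0111*dd
wire(d,[*ax,g[2]-.0962],51.93,"pics/s5.png",(270,220,430,330))
e=robot.camera("top")
for c in("scene","top"):
    for r in robot.outline_of("leg1",c):
        ys,xs=np.nonzero(r["mask"]); print(c,round(r["score"],2),xs.min(),xs.max(),ys.min(),ys.max())
E
```

```text
scene 0.63 367 386 242 284
scene 0.61 448 506 305 355
scene 0.56 313 330 283 324
scene 0.18 294 376 371 479
top 0.8 241 259 166 187
top 0.58 131 190 274 286
top 0.48 229 251 224 243
top 0.4 383 419 216 229
top 0.25 258 326 106 152
```

View pics/s5.png

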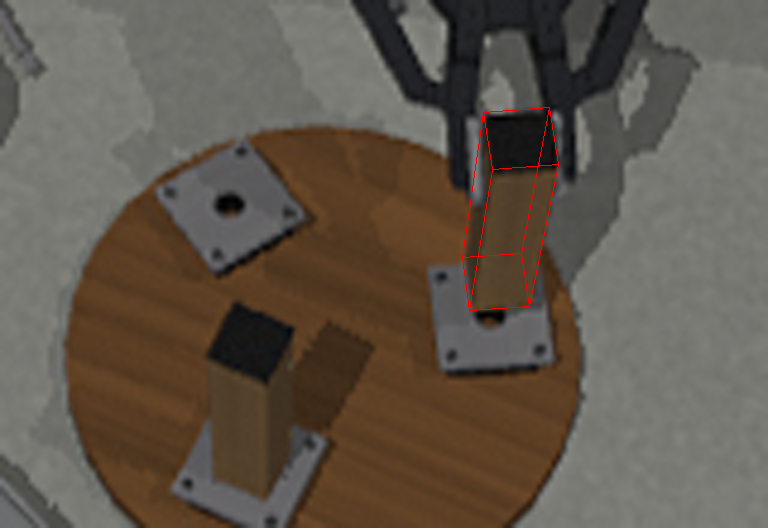

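Request:
send_rows:
  steps:
    - [-0.008,0,0.0056,0,0,0,-1]
    - [-0.008,0,0.0056,0,0,0,-1]
    - [-0.004,0,0.0028,0,0,0,-1]
    - [-0.004,0,0.0028,0,0,0,-1]
    - [0,0,0,0,0,0,-1]

```text
t: 23.45
tool_pos: [0.4917, 0.0553, 0.1574]
orientation: [-2.226, -1.084, -1.157]
ft_force: [0.1, -0.0, -1.3]
width: 0.0268
gripper_force: 60.2
```

Request:
send_rows:
  steps:
    - [-0.004,0,0.0028,0,0,0,-1]
    - [-0.004,0,0.0028,0,0,0,-1]
    - [-0.004,0,0.0028,0,0,0,-1]
    - [0,0,0,0,0,0,-1]
    - [0,0,0,0,0,0,-1]

```text
t: 23.95
tool_pos: [0.4918, 0.0552, 0.1518]
orientation: [-2.226, -1.085, -1.157]
ft_force: [0.1, 0.6, -0.4]
width: 0.0266
gripper_force: 60.2
```

Request:
send_rows:
  steps:
    - [-0.004,0,0.0028,0,0,0,-1]
    - [-0.004,0,0.0028,0,0,0,-1]
    - [-0.004,0,0.0028,0,0,0,-1]
    - [0,0,0,0,0,0,-1]
    - [0,0,0,0,0,0,-1]

```text
t: 24.45
tool_pos: [0.4918, 0.0553, 0.1459]
orientation: [-2.226, -1.085, -1.157]
ft_force: [0.1, 0.5, -0.8]
width: 0.0269
gripper_force: 60.2
```

Request:
send_rows:
  steps:
    - [-0.003,0,0.0021,0,0,0,-1]
    - [-0.003,0,0.0021,0,0,0,-1]
    - [-0.003,0,0.0021,0,0,0,-1]
    - [0,0,0,0,0,0,-1]
    - [0,0,0,0,0,0,-1]

```text
t: 24.95
tool_pos: [0.4918, 0.0553, 0.1415]
orientation: [-2.226, -1.085, -1.157]
ft_force: [-1.1, -0.0, -0.7]
width: 0.0267
gripper_force: 60.2
```

Request:
send_rows:
  steps:
    - [-0.002,0,0.0014,0,0,0,-1]
    - [0,0,0,0,0,0,-1]
    - [-0.002,0,0.0014,0,0,0,-1]
    - [0,0,0,0,0,0,-1]
    - [0,0,0,0,0,0,-1]

```text
t: 25.45
tool_pos: [0.4918, 0.0553, 0.1396]
orientation: [-2.226, -1.085, -1.158]
ft_force: [-0.3, -0.2, -0.9]
width: 0.0265
gripper_force: 60.2
```

Request:
send_rows:
  steps:
    - [-0.002,0,0.0014,0,0,0,-1]
    - [0,0,0,0,0,0,-1]
    - [-0.002,0,0.0014,0,0,0,-1]
    - [0,0,0,0,0,0,-1]
    - [0,0,0,0,0,0,-1]

```text
t: 25.95
tool_pos: [0.4919, 0.0554, 0.1386]
orientation: [-2.224, -1.085, -1.16]
ft_force: [-3.8, -2.6, 11.3]
width: 0.0266
gripper_force: 61.7
```

Request:
send_rows:
  steps:
    - [-0.001,0,0.0007,0,0,0,-1]
    - [0,0,0,0,0,0,-1]
    - [-0.001,0,0.0007,0,0,0,-1]
    - [0,0,0,0,0,0,-1]
    - [0,0,0,0,0,0,-1]

```text
t: 26.45
tool_pos: [0.4921, 0.0555, 0.1386]
orientation: [-2.222, -1.084, -1.163]
ft_force: [-7.9, -3.5, 20.0]
width: 0.0267
gripper_force: 62.7
```

Request:
send_rows:
  steps:
    - [-0.001,0,0.0007,0,0,0,-1]
    - [0,0,0,0,0,0,-1]
    - [-0.001,0,0.0007,0,0,0,-1]
    - [0,0,0,0,0,0,-1]
    - [0,0,0,0,0,0,-1]

```text
t: 26.95
tool_pos: [0.4922, 0.0556, 0.1385]
orientation: [-2.22, -1.084, -1.165]
ft_force: [-11.7, -6.8, 32.4]
width: 0.0268
gripper_force: 63.8
```

```bash
python3 - <<'E'
from h import *
_,p,R=tool(); g=p+R.apply([0,0,.003]); z=ori(51.93,55).as_matrix()[:,2]; g2=np.array([.4933,.0572,.1364])-z*.092; print(g2)
plan([((.41,.15,.25),70,10,10),((.3948,.3255,.08),91.7,-35,10)],start=(g2,51.93,55))
E
```

```text
[ 0.44683001 -0.00212933  0.18916903]
10 x [0.034, -0.026, 0.003, 0.174, -0.779, -0.273] |s|mm 17.2 w 0.084 mid [0.431 0.068 0.234] zmin 0.191 end [0.4107 0.1487 0.2547]
10 x [0.052, -0.014, 0.035, -0.084, -0.776, -0.379] |s|mm 25.6 w 0.087 mid [0.414 0.256 0.186] zmin 0.083 end [0.3955 0.3285 0.0829]
```

Request:
send_rows:
  steps:
    - [0.005,0,-0.0036,0,0,0,-1]
    - [0,0,0,0,0,0,0.4]
    - [0,0,0,0,0,0,0.4]
    - [0,0,0,0,0,0,0.4]
    - [0,0,0,0,0,0,0.4]

```text
t: 27.45
tool_pos: [0.4917, 0.0553, 0.138]
orientation: [-2.226, -1.085, -1.157]
ft_force: [-0.5, 0.4, 0.1]
width: 0.0598
gripper_force: 0.0
```

Request:
send_rows:
  steps:
    - [0,0,-0.03,0,0,0,0.4]
    - [0,0,-0.05,0,0,0,0.4]
    - [0,0,-0.05,0,0,0,0.4]
    - [0,0,-0.05,0,0,0,0.4]
    - [0,0,-0.05,0,0,0,0.4]

```text
t: 27.95
tool_pos: [0.4445, -0.005, 0.1916]
orientation: [-2.226, -1.085, -1.157]
ft_force: [-0.1, -0.2, -1.3]
width: 0.0598
gripper_force: 0.0
```

Request:
send_rows:
  steps:
    - [0.034,-0.026,0.003,0.174,-0.779,-0.273,0.4]
    - [0.034,-0.026,0.003,0.174,-0.779,-0.273,0.4]
    - [0.034,-0.026,0.003,0.174,-0.779,-0.273,0.4]
    - [0.034,-0.026,0.003,0.174,-0.779,-0.273,0.4]
    - [0.034,-0.026,0.003,0.174,-0.779,-0.273,0.4]

```text
t: 28.45
tool_pos: [0.4302, 0.0677, 0.2354]
orientation: [-2.401, -1.429, -0.719]
ft_force: [0.2, 0.2, -1.3]
width: 0.0599
gripper_force: 0.0
```

Request:
send_rows:
  steps:
    - [0.034,-0.026,0.003,0.174,-0.779,-0.273,0.4]
    - [0.034,-0.026,0.003,0.174,-0.779,-0.273,0.4]
    - [0.034,-0.026,0.003,0.174,-0.779,-0.273,0.4]
    - [0.034,-0.026,0.003,0.174,-0.779,-0.273,0.4]
    - [0.034,-0.026,0.003,0.174,-0.779,-0.273,0.4]

```text
t: 28.95
tool_pos: [0.4102, 0.1483, 0.2556]
orientation: [-2.487, -1.743, -0.212]
ft_force: [0.4, 0.2, 0.1]
width: 0.0595
gripper_force: 0.0
```

Request:
send_rows:
  steps:
    - [0.052,-0.014,0.035,-0.084,-0.776,-0.379,0.4]
    - [0.052,-0.014,0.035,-0.084,-0.776,-0.379,0.4]
    - [0.052,-0.014,0.035,-0.084,-0.776,-0.379,0.4]
    - [0.052,-0.014,0.035,-0.084,-0.776,-0.379,0.4]
    - [0.052,-0.014,0.035,-0.084,-0.776,-0.379,0.4]

```text
t: 29.45
tool_pos: [0.4139, 0.2563, 0.1867]
orientation: [2.257, 1.917, -0.214]
ft_force: [0.2, -0.8, -0.1]
width: 0.0597
gripper_force: 0.0
```

Request:
send_rows:
  steps:
    - [0.052,-0.014,0.035,-0.084,-0.776,-0.379,0.4]
    - [0.052,-0.014,0.035,-0.084,-0.776,-0.379,0.4]
    - [0.052,-0.014,0.035,-0.084,-0.776,-0.379,0.4]
    - [0.052,-0.014,0.035,-0.084,-0.776,-0.379,0.4]
    - [0.052,-0.014,0.035,-0.084,-0.776,-0.379,0.4]

```text
t: 29.95
tool_pos: [0.3954, 0.3282, 0.083]
orientation: [1.838, 1.895, -0.583]
ft_force: [0.4, -0.3, 0.6]
width: 0.0598
gripper_force: 0.0
```

Request:
send_rows:
  steps:
    - [0,0,0,0,0,0,0.4]
    - [0,0,0,0,0,0,0.4]
    - [0,0,0,0,0,0,0.4]
    - [0,0,0,0,0,0,0.4]
    - [0,0,0,0,0,0,0.4]

```text
t: 30.45
tool_pos: [0.3956, 0.3279, 0.0843]
orientation: [1.843, 1.897, -0.579]
ft_force: [-0.1, -0.3, 0.0]
width: 0.0597
gripper_force: 0.0
```

```bash
python3 - <<'E'
from h import *
robot.camera("scene");st(); plan([((.3948,.3255,.0255),91.7,-35,5)])
for r in robot.spot_point("leg1","scene"): print(round(r["score"],2),np.round(r["point"],3))
E
```

```text
t 30.5 grasp [0.3955 0.3263 0.0816] z [ 0.017 -0.572 -0.82 ] x [-0.024  0.819 -0.573] q [ 0.67  0.69  1.41 -0.48  1.45  0.8 ] F [-0.6  0.  -0.7] w 0.0597 gf 0.0
5 x [0.016, -0.0, 0.023, 0.0, -0.002, -0.0] |s|mm 11.2 w 0.0 mid [0.395 0.328 0.062] zmin 0.028 end [0.3954 0.3279 0.028 ]
0.89 [0.639 0.046 0.037]
0.79 [0.394 0.234 0.014]
0.7 [0.498 0.065 0.039]
```

Request:
send_rows:
  steps:
    - [0.016,0,0.023,0,0,0,0.4]
    - [0.016,0,0.023,0,0,0,0.4]
    - [0.016,0,0.023,0,0,0,0.4]
    - [0.016,0,0.023,0,0,0,0.4]
    - [0.016,0,0.023,0,0,0,0.4]

```text
t: 31.05
tool_pos: [0.3948, 0.3281, 0.0259]
orientation: [1.84, 1.899, -0.582]
ft_force: [0.4, -0.5, -0.4]
width: 0.0599
gripper_force: 0.0
```

Request:
send_rows:
  steps:
    - [0,0,0,0,0,0,-1]
    - [0,0,0,0,0,0,-1]
    - [0,0,0,0,0,0,-1]
    - [0,0,0,0,0,0,-1]
    - [0,0,0,0,0,0,-1]
  force: 60

```text
t: 31.55
tool_pos: [0.395, 0.3283, 0.0274]
orientation: [1.841, 1.898, -0.581]
ft_force: [0.5, 0.5, -0.8]
width: 0.027
gripper_force: 59.5
```

```bash
python3 - <<'E'
from h import *
st(); _,p,R=tool(); g=p+R.apply([0,0,.003]); off=g[2]-.014; lx=.065+g[1]-.2955; print(off,lx)
d=np.array([.9901,-.1404]); t=np.array([.5521,-.0624])-off*d; print(t)
plan([((g[0],g[1],.14),91.7,-35,5),((.42,.14,.32),50,20,10),((*t,.30),-8.07,55,12),((*t,.19),-8.07,55,3)])
E
```

```text
t 31.6 grasp [0.3951 0.3265 0.0249] z [ 0.017 -0.573 -0.819] x [-0.026  0.819 -0.573] q [ 0.67  0.78  1.44 -0.49  1.35  0.86] F [ 0.5  0.5 -0.8] w 0.027 gf 59.5
0.01094648559684812 0.09604943347990563
[ 0.54126188 -0.06086311]
5 x [-0.033, -0.0, -0.047, 0.0, -0.001, 0.003] |s|mm 23.0 w 0.0 mid [0.395 0.328 0.073] zmin 0.027 end [0.3951 0.3281 0.1423]
10 x [-0.053, 0.025, -0.037, 0.099, 0.916, 0.749] |s|mm 27.8 w 0.119 mid [0.43  0.259 0.254] zmin 0.142 end [0.4185 0.1415 0.3241]
12 x [0.001, 0.05, 0.01, -0.522, 0.464, 0.68] |s|mm 20.4 w 0.097 mid [0.502 0.055 0.309] zmin 0.301 end [ 0.5387 -0.0604  0.3013]
3 x [-0.075, 0.0, 0.053, 0.002, 0.001, -0.001] |s|mm 36.5 w 0.0 mid [ 0.539 -0.06   0.265] zmin 0.191 end [ 0.5391 -0.0605  0.1911]
```

Request:
send_rows:
  steps:
    - [-0.033,0,-0.047,0,0,0,-1]
    - [-0.033,0,-0.047,0,0,0,-1]
    - [-0.033,0,-0.047,0,0,0,-1]
    - [-0.033,0,-0.047,0,0,0,-1]
    - [-0.033,0,-0.047,0,0,0,-1]

```text
t: 32.05
tool_pos: [0.395, 0.328, 0.1431]
orientation: [1.84, 1.899, -0.581]
ft_force: [0.7, 0.1, -1.2]
width: 0.0269
gripper_force: 59.5
```

Request:
send_rows:
  steps:
    - [-0.053,0.025,-0.037,0.099,0.916,0.749,-1]
    - [-0.053,0.025,-0.037,0.099,0.916,0.749,-1]
    - [-0.053,0.025,-0.037,0.099,0.916,0.749,-1]
    - [-0.053,0.025,-0.037,0.099,0.916,0.749,-1]
    - [-0.053,0.025,-0.037,0.099,0.916,0.749,-1]

```text
t: 32.55
tool_pos: [0.4309, 0.2579, 0.2555]
orientation: [2.446, 1.726, -0.077]
ft_force: [0.4, 0.4, -2.2]
width: 0.027
gripper_force: 59.5
```

Request:
send_rows:
  steps:
    - [-0.053,0.025,-0.037,0.099,0.916,0.749,-1]
    - [-0.053,0.025,-0.037,0.099,0.916,0.749,-1]
    - [-0.053,0.025,-0.037,0.099,0.916,0.749,-1]
    - [-0.053,0.025,-0.037,0.099,0.916,0.749,-1]
    - [-0.053,0.025,-0.037,0.099,0.916,0.749,-1]

```text
t: 33.05
tool_pos: [0.4186, 0.1406, 0.3249]
orientation: [-2.679, -1.247, -0.477]
ft_force: [0.8, -0.5, -0.8]
width: 0.0272
gripper_force: 59.5
```

Request:
send_rows:
  steps:
    - [0.001,0.05,0.01,-0.522,0.464,0.68,-1]
    - [0.001,0.05,0.01,-0.522,0.464,0.68,-1]
    - [0.001,0.05,0.01,-0.522,0.464,0.68,-1]
    - [0.001,0.05,0.01,-0.522,0.464,0.68,-1]
    - [0.001,0.05,0.01,-0.522,0.464,0.68,-1]

```text
t: 33.55
tool_pos: [0.4918, 0.0714, 0.3105]
orientation: [-2.86, -0.69, -0.915]
ft_force: [0.4, -0.8, -1.5]
width: 0.0272
gripper_force: 59.5
```

Request:
send_rows:
  steps:
    - [0.001,0.05,0.01,-0.522,0.464,0.68,-1]
    - [0.001,0.05,0.01,-0.522,0.464,0.68,-1]
    - [0.001,0.05,0.01,-0.522,0.464,0.68,-1]
    - [0.001,0.05,0.01,-0.522,0.464,0.68,-1]
    - [0.001,0.05,0.01,-0.522,0.464,0.68,-1]

```text
t: 34.05
tool_pos: [0.5331, -0.0208, 0.3039]
orientation: [2.826, 0.059, 1.302]
ft_force: [0.2, -0.7, -0.7]
width: 0.0271
gripper_force: 59.5
```

Request:
send_rows:
  steps:
    - [0.001,0.05,0.01,-0.522,0.464,0.68,-1]
    - [0.001,0.05,0.01,-0.522,0.464,0.68,-1]
    - [0,0,0,0,0,0,-1]
    - [0,0,0,0,0,0,-1]
    - [0,0,0,0,0,0,-1]

```text
t: 34.55
tool_pos: [0.5394, -0.0596, 0.3013]
orientation: [2.726, -0.188, 1.416]
ft_force: [0.1, 0.4, -1.2]
width: 0.0267
gripper_force: 59.5
```

```bash
python3 - <<'E'
from h import *
robot.camera("scene");st(); t=(.5413,-.0609)
plan([((*t,.19),-8.07,55.0,5)])
for r in robot.spot_point("leg1","scene"): print(round(r["score"],2),np.round(r["point"],3))
E
```

```text
t 34.6 grasp [ 0.5419 -0.06    0.2996] z [ 0.81  -0.113 -0.575] x [ 0.569 -0.079  0.818] q [-0.44  0.08  1.88  0.8   0.34  0.63] F [-0.7 -0.3 -0.8] w 0.0267 gf 59.5
5 x [-0.045, 0.0, 0.031, -0.003, 0.003, 0.004] |s|mm 21.9 w 0.001 mid [ 0.539 -0.06   0.258] zmin 0.192 end [ 0.5385 -0.0595  0.1921]
0.84 [ 0.553 -0.06   0.202]
0.83 [0.499 0.062 0.04 ]
0.74 [0.638 0.048 0.037]
```

Request:
send_rows:
  steps:
    - [-0.045,0.0005,0.031,-0.003,0.003,0.004,-1]
    - [-0.045,0.0005,0.031,-0.003,0.003,0.004,-1]
    - [-0.045,0.0005,0.031,-0.003,0.003,0.004,-1]
    - [-0.045,0.0005,0.031,-0.003,0.003,0.004,-1]
    - [-0.045,0.0005,0.031,-0.003,0.003,0.004,-1]

```text
t: 35.15
tool_pos: [0.5398, -0.059, 0.2126]
orientation: [2.728, -0.187, 1.425]
ft_force: [0.6, -0.4, -0.5]
width: 0.027
gripper_force: 59.6
```

Request:
send_rows:
  steps:
    - [-0.012,0,0.0084,0,0,0,-1]
    - [-0.012,0,0.0084,0,0,0,-1]
    - [-0.012,0,0.0084,0,0,0,-1]
    - [-0.012,0,0.0084,0,0,0,-1]
    - [0,0,0,0,0,0,-1]

```text
t: 35.65
tool_pos: [0.5398, -0.0588, 0.189]
orientation: [2.729, -0.188, 1.423]
ft_force: [0.7, -0.4, -0.3]
width: 0.0274
gripper_force: 59.6
```

```bash
python3 - <<'E'
from h import *
d=robot.camera("scene");st(); t=(.5413,-.0609)
plan([((*t,.15),-8.07,55.0,5)])
_,p,R=tool(); g=p+R.apply([0,0,.003])
wire(d,[g[0]+.0108,g[1]-.0015,g[2]-.0961],-8.07,"pics/s6.png",(260,210,400,310))
E
```

```text
t 35.7 grasp [ 0.5423 -0.0592  0.1877] z [ 0.813 -0.107 -0.572] x [ 0.566 -0.081  0.82 ] q [-0.44  0.29  2.06  2.1   0.29 -0.73] F [-0.5 -0.7 -1.1] w 0.0271 gf 59.6
5 x [-0.016, 0.001, 0.01, -0.016, -0.003, -0.001] |s|mm 7.5 w 0.002 mid [ 0.539 -0.059  0.174] zmin 0.152 end [ 0.5377 -0.0605  0.1517]
```

View pics/s6.png

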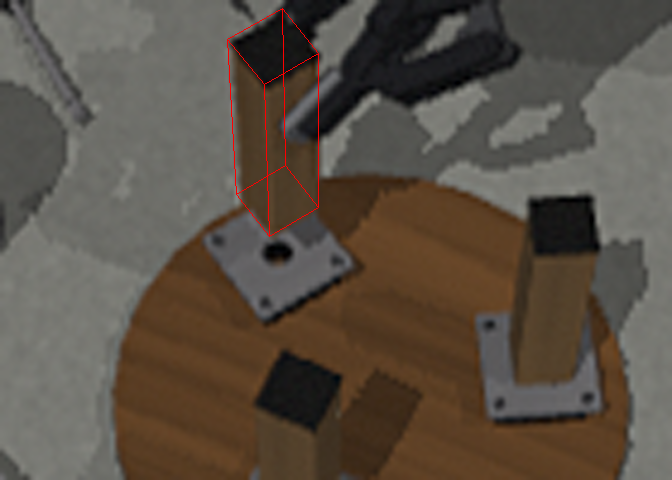

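Request:
send_rows:
  steps:
    - [-0.016,0.001,0.01,-0.016,-0.003,-0.001,-1]
    - [-0.016,0.001,0.01,-0.016,-0.003,-0.001,-1]
    - [-0.012,0.001,0.008,-0.016,-0.003,-0.001,-1]
    - [0,0,0,-0.016,-0.003,-0.001,-1]
    - [0,0,0,-0.016,-0.003,-0.001,-1]

```text
t: 36.2
tool_pos: [0.5389, -0.06, 0.169]
orientation: [2.723, -0.193, 1.419]
ft_force: [-0.1, 0.3, -0.6]
width: 0.0269
gripper_force: 59.6
```

```bash
python3 - <<'E'
from h import *
st(); t=(.5413,-.0609)
plan([((*t,.144),-8.07,55.0,5)])
E
```

```text
t 36.2 grasp [ 0.5413 -0.0604  0.1673] z [ 0.811 -0.116 -0.573] x [ 0.567 -0.081  0.82 ] q [-0.44  0.34  2.09  2.32  0.33 -0.94] F [-0.1  0.3 -0.6] w 0.0269 gf 59.6
5 x [-0.01, 0.0, 0.007, 0.001, -0.002, -0.0] |s|mm 4.7 w 0.0 mid [ 0.539 -0.06   0.159] zmin 0.145 end [ 0.5389 -0.06    0.1446]
```

Request:
send_rows:
  steps:
    - [-0.008,0,0.0056,0,0,0,-1]
    - [-0.008,0,0.0056,0,0,0,-1]
    - [-0.004,0,0.0028,0,0,0,-1]
    - [-0.004,0,0.0028,0,0,0,-1]
    - [0,0,0,0,0,0,-1]

```text
t: 36.7
tool_pos: [0.5387, -0.06, 0.1568]
orientation: [2.723, -0.193, 1.418]
ft_force: [-0.3, 0.3, -0.6]
width: 0.027
gripper_force: 59.6
```

Request:
send_rows:
  steps:
    - [-0.004,0,0.0028,0,0,0,-1]
    - [-0.004,0,0.0028,0,0,0,-1]
    - [-0.004,0,0.0028,0,0,0,-1]
    - [0,0,0,0,0,0,-1]
    - [0,0,0,0,0,0,-1]

```text
t: 37.2
tool_pos: [0.5387, -0.0602, 0.1508]
orientation: [2.723, -0.193, 1.418]
ft_force: [-0.8, -0.4, -1.2]
width: 0.0268
gripper_force: 59.6
```

Request:
send_rows:
  steps:
    - [-0.004,0,0.0028,0,0,0,-1]
    - [-0.004,0,0.0028,0,0,0,-1]
    - [-0.004,0,0.0028,0,0,0,-1]
    - [0,0,0,0,0,0,-1]
    - [0,0,0,0,0,0,-1]

```text
t: 37.7
tool_pos: [0.5387, -0.0602, 0.1449]
orientation: [2.723, -0.194, 1.417]
ft_force: [0.5, -2.3, -2.6]
width: 0.0267
gripper_force: 59.4
```

```bash
python3 - <<'E'
from h import *
st(); t=(.5413,-.0609)
plan([((*t,.138),-8.07,55.0,5)])
E
```

```text
t 37.7 grasp [ 0.5411 -0.0605  0.1431] z [ 0.811 -0.116 -0.574] x [ 0.568 -0.081  0.819] q [-0.44  0.4   2.12  2.47  0.4  -1.11] F [ 0.5 -2.3 -2.6] w 0.0267 gf 59.4
5 x [-0.002, 0.0, 0.002, 0.002, 0.0, -0.001] |s|mm 1.0 w 0.0 mid [ 0.539 -0.06   0.143] zmin 0.139 end [ 0.5396 -0.0603  0.1393]
```

Request:
send_rows:
  steps:
    - [-0.003,0.0013,0.0021,0,0,0,-1]
    - [-0.002,0,0.0014,0,0,0,-1]
    - [-0.002,0,0.0014,0,0,0,-1]
    - [0,0,0,0,0,0,-1]
    - [0,0,0,0,0,0,-1]

```text
t: 38.2
tool_pos: [0.5385, -0.0605, 0.1415]
orientation: [2.723, -0.193, 1.417]
ft_force: [0.6, -0.7, -1.0]
width: 0.027
gripper_force: 59.6
```

Request:
send_rows:
  steps:
    - [-0.002,0,0.0014,0,0,0,-1]
    - [0,0,0,0,0,0,-1]
    - [-0.002,0,0.0014,0,0,0,-1]
    - [0,0,0,0,0,0,-1]
    - [0,0,0,0,0,0,-1]

```text
t: 38.7
tool_pos: [0.5385, -0.0606, 0.1396]
orientation: [2.723, -0.193, 1.418]
ft_force: [0.4, -0.1, -1.7]
width: 0.0269
gripper_force: 59.6
```

Request:
send_rows:
  steps:
    - [-0.002,0,0.0014,0,0,0,-1]
    - [0,0,0,0,0,0,-1]
    - [-0.001,0,0.0007,0,0,0,-1]
    - [0,0,0,0,0,0,-1]
    - [0,0,0,0,0,0,-1]

```text
t: 39.2
tool_pos: [0.5388, -0.0606, 0.1388]
orientation: [2.722, -0.193, 1.42]
ft_force: [-2.2, -0.4, 5.7]
width: 0.027
gripper_force: 60.4
```

Request:
send_rows:
  steps:
    - [-0.001,0,0.0007,0,0,0,-1]
    - [0,0,0,0,0,0,-1]
    - [-0.001,0,0.0007,0,0,0,-1]
    - [0,0,0,0,0,0,-1]
    - [0,0,0,0,0,0,-1]

```text
t: 39.7
tool_pos: [0.539, -0.0606, 0.1387]
orientation: [2.72, -0.192, 1.423]
ft_force: [-7.2, 1.4, 14.0]
width: 0.0269
gripper_force: 61.5
```

Request:
send_rows:
  steps:
    - [0.003,0,-0.0021,0,0,0,-1]
    - [0,0,0,0,0,0,0.4]
    - [0,0,0,0,0,0,0.4]
    - [0,0,0,0,0,0,0.4]
    - [0,0,0,0,0,0,0.4]

```text
t: 40.2
tool_pos: [0.5385, -0.0606, 0.1385]
orientation: [2.724, -0.193, 1.417]
ft_force: [-0.1, 0.4, -0.6]
width: 0.0597
gripper_force: 0.0
```

Request:
send_rows:
  steps:
    - [0,0,-0.03,0,0,0,0.4]
    - [0,0,-0.05,0,0,0,0.4]
    - [0,0,-0.06,0,0,0,0.4]
    - [0,0,-0.06,0,0,0,0.4]
    - [0,0,-0.06,0,0,0,0.4]

```text
t: 40.7
tool_pos: [0.4527, -0.0481, 0.1988]
orientation: [2.723, -0.193, 1.417]
ft_force: [0.0, 1.0, 0.3]
width: 0.0598
gripper_force: 0.0
```

```bash
python3 - <<'E'
from h import *
st()
d=robot.camera("scene"); cv2.imwrite("pics/s7.png",cv2.resize(d["image"][90:350,180:440],None,fx=2.3,fy=2.3,interpolation=cv2.INTER_CUBIC)[:,:,::-1]); robot.camera("top")
for c in("scene","top"):
  for n in("leg1","red_driver","blue_driver","bradawl","pot","red_driver_tip","blue_driver_tip","bradawl_tip"):
    print(c,n,[(round(r["score"],2),np.round(r["point"],3).tolist()) for r in robot.spot_point(n,c)])
E
```

```text
t 40.7 grasp [ 0.4551 -0.0484  0.197 ] z [ 0.811 -0.116 -0.574] x [ 0.568 -0.081  0.819] q [-0.54  0.14  2.26  2.05  0.37 -0.75] F [0.  1.  0.3] w 0.0598 gf 0.0
scene leg1 [(0.84, [0.551, -0.061, 0.04]), (0.67, [0.499, 0.063, 0.035]), (0.59, [0.639, 0.046, 0.036])]
scene red_driver [(0.89, [0.394, -0.336, 0.013])]
scene blue_driver [(0.95, [0.209, -0.386, 0.02]), (0.91, [0.534, -0.335, 0.013]), (0.73, [0.407, -0.544, 0.014]), (0.71, [0.691, 0.281, -0.0])]
scene bradawl [(0.86, [0.453, -0.321, 0.015]), (0.73, [0.666, -0.218, -0.0])]
scene pot [(0.97, [0.667, -0.216, -0.001]), (0.24, [0.78, -0.05, -0.003])]
scene red_driver_tip [(0.66, [0.423, -0.198, 0.013])]
scene blue_driver_tip [(0.78, [0.165, -0.2, 0.016]), (0.73, [0.561, -0.203, 0.013]), (0.64, [0.558, -0.664, 0.016])]
scene bradawl_tip [(0.6, [0.457, -0.193, 0.012])]
top leg1 [(0.79, [0.553, -0.058, 0.039]), (0.67, [0.666, -0.214, 0.004]), (0.66, [0.5, 0.066, 0.04]), (0.6, [0.636, 0.049, 0.043])]
top red_driver [(0.85, [0.391, -0.331, 0.014])]
top blue_driver [(0.93, [0.405, -0.546, 0.018]), (0.86, [0.208, -0.382, 0.015]), (0.57, [0.53, -0.33, 0.007])]
top bradawl [(0.71, [0.502, 0.066, 0.041]), (0.67, [0.453, -0.318, 0.013])]
top pot [(0.82, [0.663, -0.212, -0.0])]
top red_driver_tip [(0.73, [0.424, -0.199, 0.012])]
top blue_driver_tip [(0.93, [0.56, -0.663, 0.019]), (0.79, [0.567, -0.204, 0.01]), (0.65, [0.168, -0.199, 0.017])]
top bradawl_tip [(0.56, [0.457, -0.197, 0.013])]
```

View pics/s7.png

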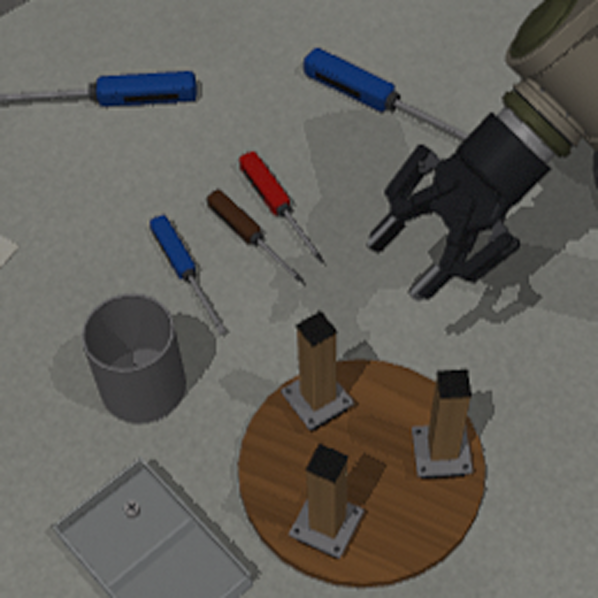

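```bash
python3 - <<'E'
from h import *
plan([((.45,-.2,.28),-50,10,10),((.5271,-.3524,.09),-104.1,-35,15),((.5271,-.3524,.0235),-104.1,-35,5)])
E
```

```text
10 x [0.027, 0.033, -0.01, -0.403, -0.75, 0.632] |s|mm 17.5 w 0.106 mid [ 0.457 -0.12   0.248] zmin 0.198 end [ 0.4478 -0.1997  0.2838]
15 x [0.036, -0.002, 0.027, 0.14, -0.483, 0.629] |s|mm 17.8 w 0.081 mid [ 0.507 -0.283  0.211] zmin 0.09 end [ 0.5262 -0.3556  0.09  ]
5 x [0.018, -0.0, 0.027, -0.0, -0.0, 0.001] |s|mm 12.8 w 0.0 mid [ 0.526 -0.355  0.064] zmin 0.025 end [ 0.5266 -0.3542  0.0252]
```

Request:
send_rows:
  steps:
    - [0.027,0.033,-0.01,-0.403,-0.75,0.632,0.4]
    - [0.027,0.033,-0.01,-0.403,-0.75,0.632,0.4]
    - [0.027,0.033,-0.01,-0.403,-0.75,0.632,0.4]
    - [0.027,0.033,-0.01,-0.403,-0.75,0.632,0.4]
    - [0.027,0.033,-0.01,-0.403,-0.75,0.632,0.4]

```text
t: 42.1
tool_pos: [0.4592, -0.0585, 0.2125]
orientation: [2.855, -0.359, 1.242]
ft_force: [-0.1, 0.2, -0.8]
width: 0.0599
gripper_force: 0.0
```

Request:
send_rows:
  steps:
    - [0.027,0.033,-0.01,-0.403,-0.75,0.632,0.4]
    - [0.027,0.033,-0.01,-0.403,-0.75,0.632,0.4]
    - [0.027,0.033,-0.01,-0.403,-0.75,0.632,0.4]
    - [0.027,0.033,-0.01,-0.403,-0.75,0.632,0.4]
    - [0.027,0.033,-0.01,-0.403,-0.75,0.632,0.4]

```text
t: 42.6
tool_pos: [0.4664, -0.1101, 0.2438]
orientation: [-2.938, 0.755, -0.806]
ft_force: [-0.2, 0.7, -0.5]
width: 0.0594
gripper_force: 0.0
```

Request:
send_rows:
  steps:
    - [0.036,-0.002,0.027,0.14,-0.483,0.629,0.4]
    - [0.036,-0.002,0.027,0.14,-0.483,0.629,0.4]
    - [0.036,-0.002,0.027,0.14,-0.483,0.629,0.4]
    - [0.036,-0.002,0.027,0.14,-0.483,0.629,0.4]
    - [0.036,-0.002,0.027,0.14,-0.483,0.629,0.4]

```text
t: 43.1
tool_pos: [0.5454, -0.1491, 0.2223]
orientation: [-2.685, 1.096, -0.437]
ft_force: [-0.3, -0.0, -0.8]
width: 0.0597
gripper_force: 0.0
```

Request:
send_rows:
  steps:
    - [0.036,-0.002,0.027,0.14,-0.483,0.629,0.4]
    - [0.036,-0.002,0.027,0.14,-0.483,0.629,0.4]
    - [0.036,-0.002,0.027,0.14,-0.483,0.629,0.4]
    - [0.036,-0.002,0.027,0.14,-0.483,0.629,0.4]
    - [0.036,-0.002,0.027,0.14,-0.483,0.629,0.4]

```text
t: 43.6
tool_pos: [0.6096, -0.1933, 0.1775]
orientation: [-2.369, 1.365, -0.091]
ft_force: [0.1, -0.9, 0.5]
width: 0.0597
gripper_force: 0.0
```

Request:
send_rows:
  steps:
    - [0.036,-0.002,0.027,0.14,-0.483,0.629,0.4]
    - [0.036,-0.002,0.027,0.14,-0.483,0.629,0.4]
    - [0.036,-0.002,0.027,0.14,-0.483,0.629,0.4]
    - [0.036,-0.002,0.027,0.14,-0.483,0.629,0.4]
    - [0.036,-0.002,0.027,0.14,-0.483,0.629,0.4]

```text
t: 44.1
tool_pos: [0.6563, -0.2317, 0.1116]
orientation: [-2.005, 1.563, 0.227]
ft_force: [-5.9, -1.6, 4.6]
width: 0.0598
gripper_force: 2.6
```

```bash
python3 - <<'E'
from h import *
robot.camera("scene");st(); plan([((.5271,-.3524,.0235),-104.1,-35,5)])
for n in("blue_driver","blue_driver_tip"):
    print(n,[(round(r["score"],2),np.round(r["point"],3).tolist()) for r in robot.spot_point(n,"scene")])
E
```

```text
t 44.1 grasp [ 0.6569 -0.2312  0.1054] z [ 0.211  0.539 -0.815] x [ 0.293 -0.831 -0.474] q [-0.7   0.81  1.05  0.58  1.51  2.09] F [-1.9 -0.4 -3.4] w 0.0596 gf 0.0
5 x [0.067, 0.072, -0.011, -0.146, -0.031, 1.018] |s|mm 39.5 w 0.103 mid [ 0.613 -0.288  0.071] zmin 0.026 end [ 0.5259 -0.354   0.0258]
blue_driver [(0.95, [0.208, -0.386, 0.016])]
blue_driver_tip [(0.68, [0.563, -0.205, 0.015]), (0.65, [0.166, -0.202, 0.018]), (0.63, [0.635, 0.047, 0.039])]
```

Request:
send_rows:
  steps:
    - [-0.012,-0.0083,-0.02,0,0,0,0.4]
    - [-0.024,-0.0167,-0.041,0,0,0,0.4]
    - [-0.03,-0.02,-0.05,0,0,0,0.4]
    - [-0.03,-0.02,-0.05,0,0,0,0.4]
    - [-0.03,-0.02,-0.05,0,0,0,0.4]

```text
t: 44.75
tool_pos: [0.6548, -0.2284, 0.2197]
orientation: [-2.01, 1.559, 0.218]
ft_force: [0.5, -0.2, 0.6]
width: 0.0599
gripper_force: 0.0
```

```bash
python3 - <<'E'
from h import *
d=robot.camera("scene");st(); plan([((.5,-.36,.22),-104.1,-35,10)])
cv2.imwrite("pics/s8.png",cv2.resize(d["image"][90:350,180:440],None,fx=2.3,fy=2.3,interpolation=cv2.INTER_CUBIC)[:,:,::-1]); robot.camera("top")
for c in("scene","top"):
  for n in("blue_driver","blue_driver_tip","pot"):
    print(c,n,[(round(r["score"],2),np.round(r["point"],3).tolist()) for r in robot.spot_point(n,c)])
E
```

```text
t 44.8 grasp [ 0.6562 -0.2272  0.2219] z [ 0.22   0.529 -0.82 ] x [ 0.306 -0.835 -0.457] q [-0.7   0.7   0.93  0.58  1.69  2.21] F [-0.2 -0.7  3.4] w 0.06 gf 0.0
10 x [0.025, 0.038, -0.025, -0.082, -0.028, 0.526] |s|mm 20.7 w 0.053 mid [ 0.583 -0.303  0.219] zmin 0.219 end [ 0.4981 -0.3617  0.2244]
scene blue_driver [(0.91, [0.407, -0.549, 0.013]), (0.55, [0.531, -0.335, 0.011])]
scene blue_driver_tip [(0.97, [0.557, -0.666, 0.016]), (0.76, [0.566, -0.202, 0.014]), (0.76, [0.165, -0.199, 0.017]), (0.52, [0.676, -0.218, -0.002]), (0.18, [0.638, 0.047, 0.036])]
scene pot [(0.81, [0.675, -0.216, -0.002]), (0.24, [0.501, 0.064, 0.04])]
top blue_driver [(0.77, [0.206, -0.385, 0.016]), (0.76, [0.407, -0.546, 0.017])]
top blue_driver_tip [(0.84, [0.167, -0.199, 0.018]), (0.79, [0.556, -0.663, 0.016]), (0.57, [0.567, -0.2, 0.012]), (0.47, [0.781, -0.053, -0.002]), (0.18, [0.688, 0.282, 0.004])]
top pot [(0.65, [0.676, -0.216, -0.001])]
```

View pics/s8.png

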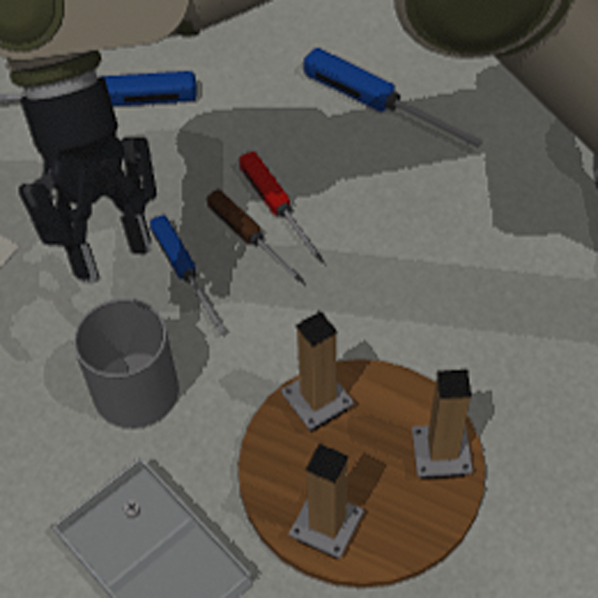

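```bash
python3 - <<'E'
from h import *
plan([((.5271,-.3524,.10),-104.1,-35,10)])
E
```

```text
10 x [0.039, 0.036, 0.001, -0.074, -0.021, 0.518] |s|mm 21.4 w 0.052 mid [ 0.602 -0.298  0.155] zmin 0.102 end [ 0.5279 -0.3522  0.1021]
```

Request:
send_rows:
  steps:
    - [0.039,0.036,0.001,-0.074,-0.021,0.518,0.4]
    - [0.039,0.036,0.001,-0.074,-0.021,0.518,0.4]
    - [0.039,0.036,0.001,-0.074,-0.021,0.518,0.4]
    - [0.039,0.036,0.001,-0.074,-0.021,0.518,0.4]
    - [0.039,0.036,0.001,-0.074,-0.021,0.518,0.4]

```text
t: 45.65
tool_pos: [0.6009, -0.3002, 0.1542]
orientation: [-1.819, 1.827, 0.367]
ft_force: [-0.4, -0.0, -0.1]
width: 0.0597
gripper_force: 0.0
```

Request:
send_rows:
  steps:
    - [0.039,0.036,0.001,-0.074,-0.021,0.518,0.4]
    - [0.039,0.036,0.001,-0.074,-0.021,0.518,0.4]
    - [0.039,0.036,0.001,-0.074,-0.021,0.518,0.4]
    - [0.039,0.036,0.001,-0.074,-0.021,0.518,0.4]
    - [0.039,0.036,0.001,-0.074,-0.021,0.518,0.4]

```text
t: 46.15
tool_pos: [0.5268, -0.3534, 0.102]
orientation: [-1.604, 2.065, 0.506]
ft_force: [-0.1, -0.6, 0.2]
width: 0.0597
gripper_force: 0.0
```

Request:
send_rows:
  steps:
    - [0,0,0,0,0,0,0.4]
    - [0,0,0,0,0,0,0.4]
    - [0,0,0,0,0,0,0.4]
    - [0,0,0,0,0,0,0.4]
    - [0,0,0,0,0,0,0.4]

```text
t: 46.65
tool_pos: [0.5286, -0.3522, 0.1032]
orientation: [-1.609, 2.06, 0.503]
ft_force: [-0.4, -0.1, -0.1]
width: 0.0596
gripper_force: 0.0
```

```bash
python3 - <<'E'
from h import *
st(); plan([((.5271,-.3524,.0235),-104.1,-35,5)])
E
```

```text
t 46.6 grasp [ 0.529  -0.3506  0.1007] z [ 0.141  0.555 -0.82 ] x [-0.198 -0.796 -0.573] q [-0.94  0.79  1.11  0.46  1.65  2.38] F [-0.4 -0.1 -0.1] w 0.0596 gf 0.0
5 x [0.023, 0.001, 0.031, -0.003, -0.002, 0.004] |s|mm 15.4 w 0.001 mid [ 0.528 -0.353  0.072] zmin 0.026 end [ 0.5262 -0.3539  0.026 ]
```

Request:
send_rows:
  steps:
    - [0.023,0.001,0.031,-0.003,-0.002,0.004,0.4]
    - [0.023,0.001,0.031,-0.003,-0.002,0.004,0.4]
    - [0.023,0.001,0.031,-0.003,-0.002,0.004,0.4]
    - [0.023,0.001,0.031,-0.003,-0.002,0.004,0.4]
    - [0.023,0.001,0.031,-0.003,-0.002,0.004,0.4]

```text
t: 47.15
tool_pos: [0.5256, -0.3541, 0.0238]
orientation: [-1.606, 2.062, 0.509]
ft_force: [0.2, 0.0, 0.5]
width: 0.0597
gripper_force: 0.0
```

Request:
send_rows:
  steps:
    - [0,0,0,0,0,0,-1]
    - [0,0,0,0,0,0,-1]
    - [0,0,0,0,0,0,-1]
    - [0,0,0,0,0,0,-1]
    - [0,0,0,0,0,0,-1]
  force: 60

```text
t: 47.65
tool_pos: [0.5259, -0.3545, 0.0263]
orientation: [-1.607, 2.062, 0.505]
ft_force: [-0.8, -0.9, 2.3]
width: 0.0207
gripper_force: 60.6
```

Request:
send_rows:
  steps:
    - [-0.043,0,-0.061,0,0,0,-1]
    - [-0.043,0,-0.061,0,0,0,-1]
    - [-0.043,0,-0.061,0,0,0,-1]
    - [-0.043,0,-0.061,0,0,0,-1]
    - [-0.043,0,-0.061,0,0,0,-1]

```text
t: 48.15
tool_pos: [0.5258, -0.3536, 0.1764]
orientation: [-1.607, 2.062, 0.507]
ft_force: [0.5, 0.4, 0.6]
width: 0.0207
gripper_force: 60.2
```

```bash
python3 - <<'E'
from h import *
robot.camera("scene"); st(); pot=np.array([.675,-.216]); a=np.radians(5); d=np.array([np.cos(a),np.sin(a)])
t=pot+.024*d-.0125*d; print(t)
plan([((.55,-.3,.30),-55,20,10),((*t,.32),5,55,15)])
for n in("blue_driver","blue_driver_tip"):
    print(n,[(round(r["score"],2),np.round(r["point"],3).tolist()) for r in robot.spot_point(n,"scene")])
E
```

```text
t 48.2 grasp [ 0.5272 -0.3529  0.1791] z [ 0.144  0.551 -0.822] x [-0.197 -0.798 -0.57 ] q [-0.95  0.72  1.02  0.47  1.79  2.45] F [1.1 0.5 3.4] w 0.0209 gf 60.2
[ 0.68645624 -0.21499771]
10 x [-0.019, -0.012, -0.028, -0.12, 0.892, -0.881] |s|mm 14.3 w 0.126 mid [ 0.546 -0.345  0.249] zmin 0.182 end [ 0.549  -0.2995  0.3035]
15 x [0.013, -0.024, 0.007, 0.431, 0.369, -0.562] |s|mm 11.3 w 0.08 mid [ 0.624 -0.279  0.306] zmin 0.302 end [ 0.6843 -0.216   0.3234]
blue_driver [(0.93, [0.532, -0.335, 0.162]), (0.76, [0.406, -0.548, 0.015]), (0.67, [0.206, -0.386, 0.023]), (0.23, [0.634, 0.045, 0.04])]
blue_driver_tip [(0.76, [0.558, -0.664, 0.016]), (0.72, [0.165, -0.202, 0.017]), (0.63, [0.565, -0.201, 0.162]), (0.4, [0.693, 0.283, 0.001])]
```

Request:
send_rows:
  steps:
    - [-0.019,-0.012,-0.028,-0.12,0.892,-0.881,-1]
    - [-0.019,-0.012,-0.028,-0.12,0.892,-0.881,-1]
    - [-0.019,-0.012,-0.028,-0.12,0.892,-0.881,-1]
    - [-0.019,-0.012,-0.028,-0.12,0.892,-0.881,-1]
    - [-0.019,-0.012,-0.028,-0.12,0.892,-0.881,-1]

```text
t: 48.8
tool_pos: [0.5457, -0.3441, 0.2415]
orientation: [-2.297, 1.893, 0.053]
ft_force: [0.2, 0.7, -0.8]
width: 0.0207
gripper_force: 60.1
```

Request:
send_rows:
  steps:
    - [-0.019,-0.012,-0.028,-0.12,0.892,-0.881,-1]
    - [-0.019,-0.012,-0.028,-0.12,0.892,-0.881,-1]
    - [-0.019,-0.012,-0.028,-0.12,0.892,-0.881,-1]
    - [-0.019,-0.012,-0.028,-0.12,0.892,-0.881,-1]
    - [-0.019,-0.012,-0.028,-0.12,0.892,-0.881,-1]

```text
t: 49.3
tool_pos: [0.5488, -0.2989, 0.2963]
orientation: [2.617, -1.355, 0.451]
ft_force: [-0.2, -0.7, -1.1]
width: 0.0206
gripper_force: 60.1
```

```bash
python3 - <<'E'
from h import *
st(); plan([((.6865,-.215,.32),5,55,15)])
E
```

```text
t 49.3 grasp [ 0.5493 -0.2997  0.2935] z [ 0.191 -0.277 -0.942] x [ 0.544 -0.769  0.336] q [-0.65  0.37  1.23 -0.11  1.22  1.9 ] F [-0.2 -0.7 -1.1] w 0.0206 gf 60.1
15 x [0.014, -0.024, 0.006, 0.43, 0.374, -0.56] |s|mm 11.3 w 0.08 mid [ 0.625 -0.279  0.302] zmin 0.296 end [ 0.6847 -0.2165  0.3241]
```

Request:
send_rows:
  steps:
    - [0.014,-0.024,0.006,0.43,0.374,-0.56,-1]
    - [0.014,-0.024,0.006,0.43,0.374,-0.56,-1]
    - [0.014,-0.024,0.006,0.43,0.374,-0.56,-1]
    - [0.014,-0.024,0.006,0.43,0.374,-0.56,-1]
    - [0.014,-0.024,0.006,0.43,0.374,-0.56,-1]

```text
t: 49.8
tool_pos: [0.6045, -0.289, 0.2976]
orientation: [2.792, -0.915, 0.811]
ft_force: [0.9, -0.0, -0.7]
width: 0.0207
gripper_force: 60.1
```

Request:
send_rows:
  steps:
    - [0.014,-0.024,0.006,0.43,0.374,-0.56,-1]
    - [0.014,-0.024,0.006,0.43,0.374,-0.56,-1]
    - [0.014,-0.024,0.006,0.43,0.374,-0.56,-1]
    - [0.014,-0.024,0.006,0.43,0.374,-0.56,-1]
    - [0.014,-0.024,0.006,0.43,0.374,-0.56,-1]

```text
t: 50.3
tool_pos: [0.6521, -0.2606, 0.3082]
orientation: [2.863, -0.418, 1.156]
ft_force: [0.5, 0.2, -1.2]
width: 0.0211
gripper_force: 60.1
```

Request:
send_rows:
  steps:
    - [0.014,-0.024,0.006,0.43,0.374,-0.56,-1]
    - [0.014,-0.024,0.006,0.43,0.374,-0.56,-1]
    - [0.014,-0.024,0.006,0.43,0.374,-0.56,-1]
    - [0.014,-0.024,0.006,0.43,0.374,-0.56,-1]
    - [0.014,-0.024,0.006,0.43,0.374,-0.56,-1]

```text
t: 50.8
tool_pos: [0.685, -0.2173, 0.3235]
orientation: [-2.746, -0.115, -1.431]
ft_force: [-0.4, -0.3, -1.2]
width: 0.0207
gripper_force: 60.1
```

```bash
python3 - <<'E'
from h import *
robot.camera("scene"); robot.camera("top");st(); plan([((.6865,-.215,.25),5,55,5)])
for c in("scene","top"):
  for n in("blue_driver","blue_driver_tip","pot"):
    print(c,n,[(round(r["score"],2),np.round(r["point"],3).tolist()) for r in robot.spot_point(n,c)])
E
```

```text
t 50.9 grasp [ 0.6873 -0.2173  0.3214] z [ 0.815  0.071 -0.574] x [0.573 0.044 0.819] q [-0.66  0.4   1.36  0.89  0.8   0.38] F [ 0.4 -1.1 -1.5] w 0.0206 gf 60.1
5 x [-0.029, -0.001, 0.02, -0.0, 0.002, -0.013] |s|mm 14.3 w 0.001 mid [ 0.685 -0.217  0.295] zmin 0.253 end [ 0.6841 -0.2153  0.2527]
scene blue_driver [(0.97, [0.207, -0.385, 0.019]), (0.78, [0.702, -0.218, 0.301])]
scene blue_driver_tip [(0.81, [0.166, -0.2, 0.018]), (0.64, [0.555, -0.667, 0.017]), (0.61, [0.698, -0.214, 0.17])]
scene pot [(0.59, [0.676, -0.216, -0.001]), (0.34, [0.551, -0.062, 0.04])]
top blue_driver [(0.81, [0.407, -0.547, 0.017]), (0.67, [0.697, -0.217, 0.297]), (0.57, [0.213, -0.384, 0.017])]
top blue_driver_tip [(0.95, [0.164, -0.196, 0.017])]
top pot [(0.67, [0.676, -0.215, -0.004]), (0.18, [0.5, 0.064, 0.041])]
```

Request:
send_rows:
  steps:
    - [-0.029,-0.001,0.02,0,0,-0.013,-1]
    - [-0.029,-0.001,0.02,0,0,-0.013,-1]
    - [-0.029,-0.001,0.02,0,0,-0.013,-1]
    - [-0.029,-0.001,0.02,0,0,-0.013,-1]
    - [-0.029,-0.001,0.02,0,0,-0.013,-1]

```text
t: 51.7
tool_pos: [0.6844, -0.2159, 0.2543]
orientation: [-2.75, -0.12, -1.434]
ft_force: [-0.0, -1.0, -0.4]
width: 0.0205
gripper_force: 60.2
```

Request:
send_rows:
  steps:
    - [-0.029,0,0.02,0,0,0,-1]
    - [-0.029,0,0.02,0,0,0,-1]
    - [-0.029,0,0.02,0,0,0,-1]
    - [-0.025,0,0.0175,0,0,0,-1]
    - [-0.02,0,0.014,0,0,0,-1]

```text
t: 52.2
tool_pos: [0.6842, -0.2159, 0.1897]
orientation: [-2.75, -0.12, -1.433]
ft_force: [0.0, -0.5, -0.2]
width: 0.0205
gripper_force: 60.2
```

```bash
python3 - <<'E'
from h import *
robot.camera("scene");st(); plan([((.6865,-.215,.163),5,55,5)])
for c in("scene",):
  for n in("blue_driver","pot"):
    print(c,n,[(round(r["score"],2),np.round(r["point"],3).tolist()) for r in robot.spot_point(n,c)])
E
```

```text
t 52.2 grasp [ 0.6863 -0.2156  0.1863] z [ 0.815  0.07  -0.575] x [0.572 0.05  0.818] q [-0.66  0.55  1.55  1.23  0.63 -0.08] F [-0.7 -0.8 -2. ] w 0.0206 gf 60.2
5 x [-0.009, -0.0, 0.007, 0.002, 0.002, -0.0] |s|mm 4.7 w 0.0 mid [ 0.684 -0.216  0.179] zmin 0.165 end [ 0.6849 -0.2157  0.1652]
scene blue_driver [(0.79, [0.206, -0.387, 0.017]), (0.67, [0.7, -0.216, 0.166]), (0.63, [0.407, -0.547, 0.015])]
scene pot [(0.7, [0.676, -0.22, -0.002]), (0.23, [0.633, 0.045, 0.038])]
```

Request:
send_rows:
  steps:
    - [-0.012,0,0.0084,0,0,0,-1]
    - [-0.012,0,0.0084,0,0,0,-1]
    - [-0.012,0,0.0084,0,0,0,-1]
    - [-0.009,0,0.0063,0,0,0,-1]
    - [0,0,0,0,0,0,-1]

```text
t: 52.85
tool_pos: [0.6842, -0.2159, 0.1676]
orientation: [-2.75, -0.12, -1.432]
ft_force: [0.0, 1.3, -0.5]
width: 0.0207
gripper_force: 60.2
```

Request:
send_rows:
  steps:
    - [0.0065,0,0.0092,0,-0.3,0,-1]
    - [0.0065,0,0.0092,0,-0.3,0,-1]
    - [0,0,0,0,0,0,-1]
    - [-0.004,0,0.0028,0,0,0,-1]
    - [0,0,0,0,0,0,-1]

```text
t: 53.35
tool_pos: [0.6928, -0.2151, 0.1659]
orientation: [-2.793, -0.122, -1.351]
ft_force: [1.3, -0.2, -0.8]
width: 0.0209
gripper_force: 60.2
```

```bash
python3 - <<'E'
from h import *
st()
E
```

```text
t 53.4 grasp [ 0.6951 -0.2149  0.1641] z [ 0.781  0.067 -0.621] x [0.618 0.055 0.784] q [-0.64  0.58  1.52  1.14  0.61  0.01] F [ 1.3 -0.2 -0.8] w 0.0209 gf 60.2
```

Request:
send_rows:
  steps:
    - [-0.004,0,0.0031,0,0,0,-1]
    - [0,0,0,0,0,0,-1]
    - [-0.004,0,0.0031,0,0,0,-1]
    - [0,0,0,0,0,0,-1]
    - [0,0,0,0,0,0,-1]

```text
t: 53.85
tool_pos: [0.6932, -0.2153, 0.1625]
orientation: [-2.793, -0.123, -1.352]
ft_force: [1.1, 0.4, 0.7]
width: 0.0205
gripper_force: 60.4
```

Request:
send_rows:
  steps:
    - [-0.002,0,0.0015,0,0,0,-1]
    - [0,0,0,0,0,0,-1]
    - [-0.002,0,0.0015,0,0,0,-1]
    - [0,0,0,0,0,0,-1]
    - [0,0,0,0,0,0,-1]

```text
t: 54.35
tool_pos: [0.6937, -0.2154, 0.1622]
orientation: [-2.792, -0.123, -1.356]
ft_force: [-2.6, 1.5, 8.5]
width: 0.0206
gripper_force: 61.1
```

Request:
send_rows:
  steps:
    - [0.002,0,-0.0015,0,0,0,-0.1]
    - [0,0,0,0,0,0,-0.1]
    - [0,0,0,0,0,0,-0.1]
    - [0,0,0,0,0,0,-0.1]
    - [0,0,-0.01,0,0,0,-0.1]

```text
t: 54.85
tool_pos: [0.6899, -0.2153, 0.1634]
orientation: [-2.793, -0.123, -1.351]
ft_force: [-0.2, 0.0, -0.8]
width: 0.0386
gripper_force: 0.0
```

Request:
send_rows:
  steps:
    - [0,0,-0.03,0,0,0,-0.1]
    - [0,0,-0.05,0,0,0,-0.1]
    - [0,0,-0.06,0,0,0,0.2]
    - [0,0,-0.06,0,0,0,0.4]
    - [0,0,-0.06,0,0,0,0.4]

```text
t: 55.35
tool_pos: [0.6074, -0.2223, 0.2295]
orientation: [-2.794, -0.123, -1.352]
ft_force: [0.6, -1.0, 0.5]
width: 0.0596
gripper_force: 0.0
```

```bash
python3 - <<'E'
from h import *
d=robot.camera("scene");e=robot.camera("top");st()
cv2.imwrite("pics/s9.png",np.hstack([cv2.resize(d["image"][100:280,180:340],None,fx=2.5,fy=2.5,interpolation=cv2.INTER_CUBIC),cv2.resize(e["image"][110:290,320:480],None,fx=2.5,fy=2.5,interpolation=cv2.INTER_CUBIC)])[:,:,::-1])
for c in("scene","top"):
  for n in("blue_driver","pot","red_driver","bradawl","red_driver_tip","bradawl_tip"):
    print(c,n,[(round(r["score"],2),np.round(r["point"],3).tolist()) for r in robot.spot_point(n,c)])
E
```

```text
t 55.5 grasp [ 0.6097 -0.2228  0.2292] z [ 0.783  0.064 -0.619] x [0.616 0.056 0.786] q [-0.76  0.39  1.65  1.08  0.73  0.02] F [ 0.1  0.3 -0.7] w 0.0599 gf 0.0
scene blue_driver [(0.94, [0.208, -0.388, 0.022]), (0.74, [0.407, -0.548, 0.014]), (0.68, [0.497, 0.062, 0.04]), (0.52, [0.71, -0.215, 0.14])]
scene pot [(0.72, [0.675, -0.217, -0.001]), (0.28, [0.782, -0.054, 0.0])]
scene red_driver [(0.83, [0.392, -0.335, 0.01])]
scene bradawl [(0.51, [0.453, -0.314, 0.014])]
scene red_driver_tip [(0.67, [0.423, -0.198, 0.016])]
scene bradawl_tip [(0.52, [0.453, -0.194, 0.012])]
top blue_driver [(0.83, [0.206, -0.384, 0.014]), (0.76, [0.405, -0.546, 0.02]), (0.59, [0.708, -0.213, 0.139])]
top pot []
top red_driver [(0.68, [0.393, -0.332, 0.015]), (0.5, [0.687, 0.284, 0.002])]
top bradawl [(0.63, [0.64, 0.05, 0.036]), (0.6, [0.452, -0.32, 0.015])]
top red_driver_tip [(0.72, [0.551, -0.068, 0.038]), (0.56, [0.451, -0.32, 0.013])]
top bradawl_tip []
```

View pics/s9.png

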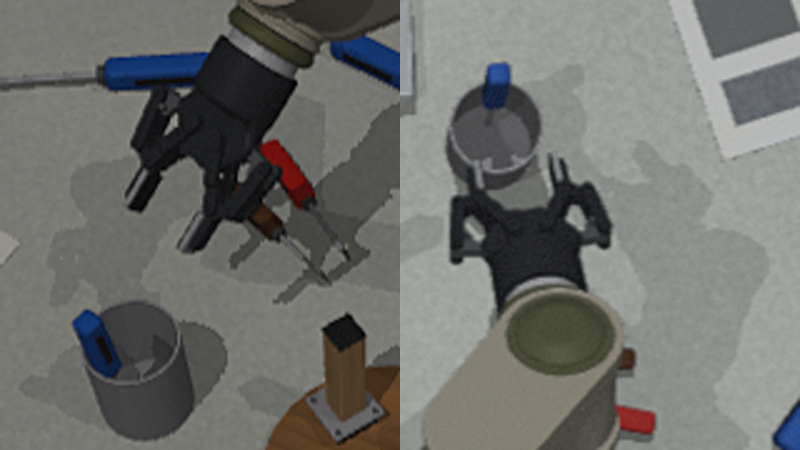

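```bash
python3 - <<'E'
from h import *
plan([((.52,-.28,.28),-45,15,15),((.4522,-.336,.09),-91.5,-35,10)])
E
```

```text
15 x [-0.004, 0.013, -0.015, -0.324, -0.399, 0.495] |s|mm 8.1 w 0.071 mid [ 0.569 -0.256  0.249] zmin 0.228 end [ 0.5192 -0.2779  0.284 ]
10 x [0.013, 0.028, 0.047, 0.145, -0.823, 0.823] |s|mm 22.3 w 0.117 mid [ 0.499 -0.335  0.191] zmin 0.091 end [ 0.451  -0.3368  0.0907]
```

Request:
send_rows:
  steps:
    - [-0.004,0.013,-0.015,-0.324,-0.399,0.495,0.4]
    - [-0.004,0.013,-0.015,-0.324,-0.399,0.495,0.4]
    - [-0.004,0.013,-0.015,-0.324,-0.399,0.495,0.4]
    - [-0.004,0.013,-0.015,-0.324,-0.399,0.495,0.4]
    - [-0.004,0.013,-0.015,-0.324,-0.399,0.495,0.4]

```text
t: 56.55
tool_pos: [0.5805, -0.2482, 0.2424]
orientation: [2.926, -0.333, 1.062]
ft_force: [-0.1, -0.4, -0.7]
width: 0.0601
gripper_force: 0.0
```

Request:
send_rows:
  steps:
    - [-0.004,0.013,-0.015,-0.324,-0.399,0.495,0.4]
    - [-0.004,0.013,-0.015,-0.324,-0.399,0.495,0.4]
    - [-0.004,0.013,-0.015,-0.324,-0.399,0.495,0.4]
    - [-0.004,0.013,-0.015,-0.324,-0.399,0.495,0.4]
    - [-0.004,0.013,-0.015,-0.324,-0.399,0.495,0.4]

```text
t: 57.05
tool_pos: [0.5495, -0.2666, 0.2608]
orientation: [2.901, -0.764, 0.72]
ft_force: [0.4, 0.3, -0.3]
width: 0.0599
gripper_force: 0.0
```

Request:
send_rows:
  steps:
    - [-0.004,0.013,-0.015,-0.324,-0.399,0.495,0.4]
    - [-0.004,0.013,-0.015,-0.324,-0.399,0.495,0.4]
    - [-0.004,0.013,-0.015,-0.324,-0.399,0.495,0.4]
    - [-0.004,0.013,-0.015,-0.324,-0.399,0.495,0.4]
    - [-0.004,0.013,-0.015,-0.324,-0.399,0.495,0.4]

```text
t: 57.55
tool_pos: [0.5188, -0.2779, 0.2844]
orientation: [2.787, -1.16, 0.365]
ft_force: [-0.2, 0.4, -0.8]
width: 0.06
gripper_force: 0.0
```

```bash
python3 - <<'E'
from h import *
st(); plan([((.4522,-.336,.09),-91.5,-35,10)])
robot.camera("top")
for n in ("bradawl","bradawl_tip","red_driver","red_driver_tip","pot"):  print(n,[(round(r["score"],2),np.round(r["point"],3).tolist()) for r in robot.spot_point(n,"top")])
E
```

```text
t 57.5 grasp [ 0.5194 -0.2784  0.2815] z [ 0.181 -0.183 -0.966] x [ 0.681 -0.685  0.258] q [-0.68  0.33  1.31 -0.03  1.25  1.68] F [-0.2  0.4 -0.8] w 0.06 gf 0.0
10 x [0.013, 0.028, 0.047, 0.146, -0.823, 0.82] |s|mm 22.3 w 0.117 mid [ 0.498 -0.335  0.191] zmin 0.091 end [ 0.4502 -0.3367  0.0912]
bradawl [(0.72, [0.501, 0.066, 0.038])]
bradawl_tip [(0.64, [0.455, -0.196, 0.012])]
red_driver [(0.68, [0.391, -0.333, 0.018])]
red_driver_tip [(0.58, [0.423, -0.197, 0.012])]
pot [(0.59, [0.675, -0.215, -0.001]), (0.33, [0.687, 0.281, 0.001])]
```

Request:
send_rows:
  steps:
    - [0.013,0.028,0.047,0.146,-0.823,0.82,0.4]
    - [0.013,0.028,0.047,0.146,-0.823,0.82,0.4]
    - [0.013,0.028,0.047,0.146,-0.823,0.82,0.4]
    - [0.013,0.028,0.047,0.146,-0.823,0.82,0.4]
    - [0.013,0.028,0.047,0.146,-0.823,0.82,0.4]

```text
t: 58.35
tool_pos: [0.4989, -0.3352, 0.19]
orientation: [-2.458, 1.654, 0.141]
ft_force: [0.3, -1.2, -0.2]
width: 0.0596
gripper_force: 0.0
```

Request:
send_rows:
  steps:
    - [0.013,0.028,0.047,0.146,-0.823,0.82,0.4]
    - [0.013,0.028,0.047,0.146,-0.823,0.82,0.4]
    - [0.013,0.028,0.047,0.146,-0.823,0.82,0.4]
    - [0.013,0.028,0.047,0.146,-0.823,0.82,0.4]
    - [0.013,0.028,0.047,0.146,-0.823,0.82,0.4]

```text
t: 58.85
tool_pos: [0.4507, -0.3371, 0.0898]
orientation: [-1.843, 1.892, 0.583]
ft_force: [-0.3, 0.5, -0.3]
width: 0.0595
gripper_force: 0.0
```

Request:
send_rows:
  steps:
    - [0,0,0,0,0,0,0.2]
    - [0,0,0,0,0,0,0.2]
    - [0,0,0,0,0,0,0.2]
    - [0,0,0,0,0,0,0.2]
    - [0,0,0,0,0,0,0.2]

```text
t: 59.35
tool_pos: [0.4515, -0.3369, 0.0918]
orientation: [-1.851, 1.89, 0.578]
ft_force: [-0.2, -0.1, -0.8]
width: 0.0516
gripper_force: 0.0
```

```bash
python3 - <<'E'
from h import *
robot.camera("scene"); st(); plan([((.4522,-.336,.0235),-91.5,-35,5)])
for n in ("bradawl","bradawl_tip"):  print(n,[(round(r["score"],2),np.round(r["point"],3).tolist()) for r in robot.spot_point(n,"scene")])
E
```

```text
t 59.4 grasp [ 0.4515 -0.3352  0.0892] z [ 0.015  0.572 -0.82 ] x [-0.017 -0.82  -0.572] q [-0.99  0.74  1.26  0.33  1.66  2.11] F [ 1.3 -0.7  0.3] w 0.0513 gf 0.0
5 x [0.019, -0.0, 0.027, 0.0, -0.004, 0.009] |s|mm 13.1 w 0.001 mid [ 0.451 -0.337  0.065] zmin 0.026 end [ 0.4515 -0.3371  0.0256]
bradawl [(0.87, [0.455, -0.318, 0.011])]
bradawl_tip [(0.61, [0.456, -0.192, 0.013])]
```

Request:
send_rows:
  steps:
    - [0.019,0,0.027,0,-0.004,0.009,0.2]
    - [0.019,0,0.027,0,-0.004,0.009,0.2]
    - [0.019,0,0.027,0,-0.004,0.009,0.2]
    - [0.019,0,0.027,0,-0.004,0.009,0.2]
    - [0.019,0,0.027,0,-0.004,0.009,0.2]

```text
t: 60.0
tool_pos: [0.4509, -0.337, 0.0233]
orientation: [-1.842, 1.894, 0.585]
ft_force: [0.4, -0.4, -0.4]
width: 0.0511
gripper_force: 0.0
```

Request:
send_rows:
  steps:
    - [0,0,0,0,0,0,-1]
    - [0,0,0,0,0,0,-1]
    - [0,0,0,0,0,0,-1]
    - [0,0,0,0,0,0,-1]
    - [0,0,0,0,0,0,-1]
  force: 60

```text
t: 60.5
tool_pos: [0.4511, -0.3372, 0.0252]
orientation: [-1.843, 1.894, 0.583]
ft_force: [1.6, 0.3, -0.1]
width: 0.0206
gripper_force: 60.6
```

Request:
send_rows:
  steps:
    - [-0.043,0,-0.061,0,0,0,-1]
    - [-0.043,0,-0.061,0,0,0,-1]
    - [-0.043,0,-0.061,0,0,0,-1]
    - [-0.043,0,-0.061,0,0,0,-1]
    - [-0.043,0,-0.061,0,0,0,-1]

```text
t: 61.0
tool_pos: [0.451, -0.3368, 0.1756]
orientation: [-1.843, 1.894, 0.584]
ft_force: [0.5, -0.2, -1.3]
width: 0.0208
gripper_force: 60.6
```

```bash
python3 - <<'E'
from h import *
robot.camera("scene"); st(); pot=np.array([.675,-.216]); a=np.radians(5); d=np.array([np.cos(a),np.sin(a)]); l=np.array([-d[1],d[0]])
t=pot-.004*d+.025*l-.0125*d; print(t)
plan([((.55,-.3,.30),-55,20,10),((*t,.32),5,55,15)])
for n in("bradawl","bradawl_tip"):
    print(n,[(round(r["score"],2),np.round(r["point"],3).tolist()) for r in robot.spot_point(n,"scene")])
E
```

```text
t 61.0 grasp [ 0.452  -0.336   0.1778] z [ 0.018  0.57  -0.822] x [-0.02  -0.821 -0.57 ] q [-0.99  0.65  1.17  0.34  1.83  2.18] F [-0.2 -0.3  3.8] w 0.0207 gf 60.6
[ 0.65638389 -0.1925332 ]
10 x [-0.009, -0.03, -0.029, -0.089, 0.921, -0.656] |s|mm 17.0 w 0.113 mid [ 0.508 -0.339  0.243] zmin 0.18 end [ 0.5503 -0.2969  0.3024]
15 x [0.008, -0.025, 0.003, 0.431, 0.369, -0.562] |s|mm 10.4 w 0.08 mid [ 0.615 -0.263  0.308] zmin 0.302 end [ 0.6558 -0.192   0.3242]
bradawl []
bradawl_tip [(0.78, [0.454, -0.194, 0.165])]
```

Request:
send_rows:
  steps:
    - [-0.009,-0.03,-0.029,-0.089,0.921,-0.656,-1]
    - [-0.009,-0.03,-0.029,-0.089,0.921,-0.656,-1]
    - [-0.009,-0.03,-0.029,-0.089,0.921,-0.656,-1]
    - [-0.009,-0.03,-0.029,-0.089,0.921,-0.656,-1]
    - [-0.009,-0.03,-0.029,-0.089,0.921,-0.656,-1]

```text
t: 61.65
tool_pos: [0.5083, -0.3388, 0.2354]
orientation: [-2.414, 1.781, 0.093]
ft_force: [0.5, 0.0, -1.4]
width: 0.0208
gripper_force: 60.5
```

Request:
send_rows:
  steps:
    - [-0.009,-0.03,-0.029,-0.089,0.921,-0.656,-1]
    - [-0.009,-0.03,-0.029,-0.089,0.921,-0.656,-1]
    - [-0.009,-0.03,-0.029,-0.089,0.921,-0.656,-1]
    - [-0.009,-0.03,-0.029,-0.089,0.921,-0.656,-1]
    - [-0.009,-0.03,-0.029,-0.089,0.921,-0.656,-1]

```text
t: 62.15
tool_pos: [0.5503, -0.2963, 0.2951]
orientation: [2.617, -1.357, 0.452]
ft_force: [0.0, 0.3, -1.0]
width: 0.0209
gripper_force: 60.5
```

Request:
send_rows:
  steps:
    - [0.008,-0.025,0.003,0.431,0.369,-0.562,-1]
    - [0.008,-0.025,0.003,0.431,0.369,-0.562,-1]
    - [0.008,-0.025,0.003,0.431,0.369,-0.562,-1]
    - [0.008,-0.025,0.003,0.431,0.369,-0.562,-1]
    - [0.008,-0.025,0.003,0.431,0.369,-0.562,-1]

```text
t: 62.65
tool_pos: [0.598, -0.275, 0.297]
orientation: [2.795, -0.914, 0.809]
ft_force: [-0.7, -0.1, -0.7]
width: 0.0208
gripper_force: 60.5
```

Request:
send_rows:
  steps:
    - [0.008,-0.025,0.003,0.431,0.369,-0.562,-1]
    - [0.008,-0.025,0.003,0.431,0.369,-0.562,-1]
    - [0.008,-0.025,0.003,0.431,0.369,-0.562,-1]
    - [0.008,-0.025,0.003,0.431,0.369,-0.562,-1]
    - [0.008,-0.025,0.003,0.431,0.369,-0.562,-1]

```text
t: 63.15
tool_pos: [0.6348, -0.2387, 0.3056]
orientation: [2.869, -0.416, 1.151]
ft_force: [0.4, -0.2, -1.3]
width: 0.0208
gripper_force: 60.5
```

Request:
send_rows:
  steps:
    - [0.008,-0.025,0.003,0.431,0.369,-0.562,-1]
    - [0.008,-0.025,0.003,0.431,0.369,-0.562,-1]
    - [0.008,-0.025,0.003,0.431,0.369,-0.562,-1]
    - [0.008,-0.025,0.003,0.431,0.369,-0.562,-1]
    - [0.008,-0.025,0.003,0.431,0.369,-0.562,-1]

```text
t: 63.65
tool_pos: [0.6556, -0.1916, 0.3162]
orientation: [-2.747, -0.118, -1.42]
ft_force: [-0.3, -0.3, -1.7]
width: 0.0206
gripper_force: 60.5
```

```bash
python3 - <<'E'
from h import *
robot.camera("scene"); robot.camera("top");st(); plan([((.6564,-.1925,.17),5,55,11)])
for c in("scene","top"):
  for n in("bradawl","bradawl_tip","pot"):
    print(c,n,[(round(r["score"],2),np.round(r["point"],3).tolist()) for r in robot.spot_point(n,c)])
E
```

```text
t 63.8 grasp [ 0.6578 -0.1915  0.314 ] z [ 0.812  0.076 -0.579] x [0.578 0.044 0.815] q [-0.66  0.34  1.47  0.92  0.77  0.33] F [ 0.1 -0.7 -2.2] w 0.0207 gf 60.5
11 x [-0.027, 0.0, 0.019, -0.005, 0.006, -0.006] |s|mm 13.1 w 0.001 mid [ 0.655 -0.191  0.25 ] zmin 0.171 end [ 0.6551 -0.1912  0.1705]
scene bradawl [(0.71, [0.783, -0.05, -0.001]), (0.62, [0.67, -0.19, 0.302])]
scene bradawl_tip [(0.97, [0.668, -0.189, 0.175]), (0.49, [0.707, -0.214, 0.139])]
scene pot [(0.76, [0.678, -0.218, -0.001]), (0.34, [0.421, -0.197, 0.015]), (0.33, [0.552, -0.061, 0.036])]
top bradawl [(0.54, [0.669, -0.191, 0.298])]
top bradawl_tip []
top pot []
```

Request:
send_rows:
  steps:
    - [-0.027,0.0005,0.019,-0.005,0.006,-0.006,-1]
    - [-0.027,0,0.019,-0.005,0.006,-0.006,-1]
    - [-0.027,0,0.019,-0.005,0.006,-0.006,-1]
    - [-0.027,0,0.019,-0.005,0.006,-0.006,-1]
    - [-0.027,0,0.019,-0.005,0.006,-0.006,-1]

```text
t: 64.55
tool_pos: [0.6558, -0.1922, 0.2516]
orientation: [-2.749, -0.117, -1.428]
ft_force: [-0.3, 0.4, -1.0]
width: 0.0206
gripper_force: 60.6
```

Request:
send_rows:
  steps:
    - [-0.027,0,0.019,-0.005,0.006,-0.006,-1]
    - [-0.027,0,0.019,-0.005,0.006,-0.006,-1]
    - [-0.027,0,0.019,-0.005,0.006,-0.006,-1]
    - [-0.027,0,0.019,-0.005,0.006,-0.006,-1]
    - [-0.027,0,0.019,-0.005,0.006,-0.006,-1]

```text
t: 65.05
tool_pos: [0.656, -0.1922, 0.1855]
orientation: [-2.75, -0.12, -1.434]
ft_force: [-0.2, -0.1, -0.6]
width: 0.0204
gripper_force: 60.5
```

Request:
send_rows:
  steps:
    - [-0.016,0,0.0112,0,0,0,-1]
    - [-0.016,0,0.0112,0,0,0,-1]
    - [-0.008,0,0.0056,0,0,0,-1]
    - [0,0,0,0,0,0,-1]
    - [0,0,0,0,0,0,-1]

```text
t: 65.55
tool_pos: [0.6561, -0.1921, 0.1668]
orientation: [-2.749, -0.12, -1.435]
ft_force: [0.2, 0.3, -1.4]
width: 0.0205
gripper_force: 60.5
```

```bash
python3 - <<'E'
from h import *
st()
E
```

```text
t 65.5 grasp [ 0.6585 -0.1919  0.1651] z [ 0.817  0.07  -0.572] x [0.57  0.051 0.82 ] q [-0.66  0.53  1.67  1.39  0.6  -0.27] F [ 0.2  0.3 -1.4] w 0.0205 gf 60.5
```

Request:
send_rows:
  steps:
    - [0,-0.0085,0,-0.145,0,-0.205,-1]
    - [0,-0.0085,0,-0.145,0,-0.205,-1]
    - [-0.012,0,0.0084,0,0,0,-1]
    - [-0.008,0,0.0056,0,0,0,-1]
    - [0,0,0,0,0,0,-1]

```text
t: 66.05
tool_pos: [0.6553, -0.186, 0.1559]
orientation: [2.776, 0.156, 1.451]
ft_force: [-0.5, -0.4, 0.0]
width: 0.0208
gripper_force: 60.7
```

Request:
send_rows:
  steps:
    - [-0.004,0,0.0028,0,0,0,-1]
    - [0,0,0,0,0,0,-1]
    - [-0.004,0,0.0028,0,0,0,-1]
    - [0,0,0,0,0,0,-1]
    - [0,0,0,0,0,0,-1]

```text
t: 66.55
tool_pos: [0.6554, -0.186, 0.1527]
orientation: [2.775, 0.157, 1.451]
ft_force: [0.4, -1.3, -1.4]
width: 0.0207
gripper_force: 60.6
```

Request:
send_rows:
  steps:
    - [-0.003,0,0.0021,0,0,0,-1]
    - [0,0,0,0,0,0,-1]
    - [-0.003,0,0.0021,0,0,0,-1]
    - [0,0,0,0,0,0,-1]
    - [0,0,0,0,0,0,-1]

```text
t: 67.05
tool_pos: [0.6555, -0.1861, 0.1497]
orientation: [2.775, 0.157, 1.451]
ft_force: [-0.4, -1.1, -0.2]
width: 0.0207
gripper_force: 60.6
```

```bash
python3 - <<'E'
from h import *
robot.camera("scene");st()
for n in("bradawl","pot"): print(n,[(round(r["score"],2),np.round(r["point"],3).tolist()) for r in robot.spot_point(n,"scene")])
E
```

```text
t 67.1 grasp [ 0.6579 -0.186   0.148 ] z [ 0.82   0.041 -0.571] x [0.566 0.092 0.819] q [-0.64  0.55  1.7   1.5   0.55 -0.42] F [ 0.3 -0.3 -1.3] w 0.0207 gf 60.6
bradawl [(0.68, [0.67, -0.182, 0.134])]
pot [(0.63, [0.675, -0.216, 0.001]), (0.31, [0.639, 0.048, 0.035]), (0.17, [0.779, -0.05, -0.001])]
```

Request:
send_rows:
  steps:
    - [-0.003,0,0.0021,0,0,0,-1]
    - [0,0,0,0,0,0,-1]
    - [-0.003,0,0.0021,0,0,0,-1]
    - [0,0,0,0,0,0,-1]
    - [0,0,0,0,0,0,-1]

```text
t: 67.7
tool_pos: [0.6559, -0.1863, 0.1479]
orientation: [2.773, 0.158, 1.454]
ft_force: [-1.2, 0.1, 5.3]
width: 0.0204
gripper_force: 61.3
```

Request:
send_rows:
  steps:
    - [0,0,0,0,0,0,-0.2]
    - [0,0,0,0,0,0,-0.2]
    - [0,0,0,0,0,0,-0.2]
    - [0,0,0,0,0,0,-0.2]
    - [0,0,-0.01,0,0,0,-0.2]

```text
t: 68.2
tool_pos: [0.6522, -0.1863, 0.1488]
orientation: [2.775, 0.157, 1.451]
ft_force: [-0.6, 0.5, 0.6]
width: 0.0342
gripper_force: 0.0
```

Request:
send_rows:
  steps:
    - [0,0,-0.03,0,0,0,-0.2]
    - [0,0,-0.05,0,0,0,-0.2]
    - [0,0,-0.06,0,0,0,0.2]
    - [0,0,-0.06,0,0,0,0.3]
    - [0,0,-0.06,0,0,0,0.3]

```text
t: 68.7
tool_pos: [0.5655, -0.1905, 0.2094]
orientation: [2.775, 0.157, 1.451]
ft_force: [1.8, 0.1, 0.2]
width: 0.0555
gripper_force: 0.0
```

```bash
python3 - <<'E'
from h import *
d=robot.camera("scene");e=robot.camera("top");st()
for c in("scene","top"):
  for n in("bradawl","blue_driver","pot","red_driver","red_driver_tip"): print(n,[(round(r["score"],2),np.round(r["point"],3).tolist()) for r in robot.spot_point(n,c)])
plan([((.52,-.28,.28),-45,15,15),((.3897,-.352,.09),-102.3,-35,12)])
E
```

```text
t 68.8 grasp [ 0.5678 -0.1908  0.2088] z [ 0.821  0.039 -0.57 ] x [0.565 0.092 0.82 ] q [-0.78  0.35  1.85  1.36  0.66 -0.35] F [0.2 0.1 0.4] w 0.0552 gf 0.0
bradawl [(0.5, [0.669, -0.183, 0.134])]
blue_driver [(0.85, [0.707, -0.214, 0.138]), (0.72, [0.207, -0.384, 0.019]), (0.71, [0.409, -0.55, 0.014])]
pot [(0.87, [0.677, -0.218, 0.0])]
red_driver [(0.58, [0.397, -0.334, 0.011])]
red_driver_tip [(0.6, [0.418, -0.199, 0.017]), (0.48, [0.498, 0.066, 0.037])]
bradawl [(0.54, [0.669, -0.183, 0.134])]
blue_driver [(0.81, [0.404, -0.547, 0.016]), (0.74, [0.707, -0.214, 0.136]), (0.63, [0.209, -0.386, 0.015])]
pot [(0.74, [0.676, -0.217, 0.003]), (0.5, [0.394, -0.333, 0.012])]
red_driver [(0.6, [0.393, -0.335, 0.014])]
red_driver_tip [(0.28, [0.637, 0.048, 0.038]), (0.15, [0.563, 0.014, -0.003])]
15 x [0.005, 0.016, -0.012, -0.314, -0.451, 0.505] |s|mm 8.4 w 0.075 mid [ 0.548 -0.234  0.241] zmin 0.208 end [ 0.519  -0.2785  0.2799]
12 x [0.012, 0.038, 0.036, 0.149, -0.664, 0.845] |s|mm 21.5 w 0.108 mid [ 0.469 -0.354  0.191] zmin 0.094 end [ 0.3884 -0.356   0.0937]
```

Request:
send_rows:
  steps:
    - [0.005,0.016,-0.012,-0.314,-0.451,0.505,0.3]
    - [0.005,0.016,-0.012,-0.314,-0.451,0.505,0.3]
    - [0.005,0.016,-0.012,-0.314,-0.451,0.505,0.3]
    - [0.005,0.016,-0.012,-0.314,-0.451,0.505,0.3]
    - [0.005,0.016,-0.012,-0.314,-0.451,0.505,0.3]

```text
t: 69.8
tool_pos: [0.5541, -0.2222, 0.232]
orientation: [2.878, -0.309, 1.114]
ft_force: [-0.7, 0.3, -0.4]
width: 0.0556
gripper_force: 0.0
```

Request:
send_rows:
  steps:
    - [0.005,0.016,-0.012,-0.314,-0.451,0.505,0.3]
    - [0.005,0.016,-0.012,-0.314,-0.451,0.505,0.3]
    - [0.005,0.016,-0.012,-0.314,-0.451,0.505,0.3]
    - [0.005,0.016,-0.012,-0.314,-0.451,0.505,0.3]
    - [0.005,0.016,-0.012,-0.314,-0.451,0.505,0.3]

```text
t: 70.3
tool_pos: [0.5377, -0.2517, 0.2556]
orientation: [2.882, -0.751, 0.748]
ft_force: [-0.0, 0.2, 0.2]
width: 0.0559
gripper_force: 0.0
```

Request:
send_rows:
  steps:
    - [0.005,0.016,-0.012,-0.314,-0.451,0.505,0.3]
    - [0.005,0.016,-0.012,-0.314,-0.451,0.505,0.3]
    - [0.005,0.016,-0.012,-0.314,-0.451,0.505,0.3]
    - [0.005,0.016,-0.012,-0.314,-0.451,0.505,0.3]
    - [0.005,0.016,-0.012,-0.314,-0.451,0.505,0.3]

```text
t: 70.8
tool_pos: [0.5187, -0.2785, 0.2803]
orientation: [2.788, -1.16, 0.364]
ft_force: [0.3, -0.3, 0.6]
width: 0.0557
gripper_force: 0.0
```

```bash
python3 - <<'E'
from h import *
robot.camera("scene");robot.camera("top");st(); plan([((.3893,-.3536,.10),-102,-35,12)])
for c in("scene","top"):
  for n in("red_driver","red_driver_tip"): print(n,[(round(r["score"],2),np.round(r["point"],3).tolist()) for r in robot.spot_point(n,c)])
E
```

```text
t 70.9 grasp [ 0.52   -0.2797  0.2778] z [ 0.183 -0.184 -0.966] x [ 0.682 -0.684  0.26 ] q [-0.68  0.33  1.31 -0.03  1.23  1.68] F [ 0.   0.  -0.2] w 0.0554 gf 0.0
12 x [0.011, 0.038, 0.034, 0.148, -0.666, 0.84] |s|mm 20.9 w 0.108 mid [ 0.468 -0.353  0.197] zmin 0.104 end [ 0.3864 -0.3545  0.1043]
red_driver [(0.66, [0.395, -0.335, 0.011])]
red_driver_tip [(0.54, [0.422, -0.199, 0.016])]
red_driver [(0.49, [0.394, -0.335, 0.012])]
red_driver_tip [(0.75, [0.427, -0.199, 0.013])]
```

Request:
send_rows:
  steps:
    - [0.011,0.038,0.034,0.148,-0.666,0.84,0.3]
    - [0.011,0.038,0.034,0.148,-0.666,0.84,0.3]
    - [0.011,0.038,0.034,0.148,-0.666,0.84,0.3]
    - [0.011,0.038,0.034,0.148,-0.666,0.84,0.3]
    - [0.011,0.038,0.034,0.148,-0.666,0.84,0.3]

```text
t: 71.6
tool_pos: [0.4784, -0.3446, 0.211]
orientation: [-2.475, 1.683, 0.032]
ft_force: [0.6, 0.2, -0.6]
width: 0.0556
gripper_force: 0.0
```

Request:
send_rows:
  steps:
    - [0.011,0.038,0.034,0.148,-0.666,0.84,0.3]
    - [0.011,0.038,0.034,0.148,-0.666,0.84,0.3]
    - [0.011,0.038,0.034,0.148,-0.666,0.84,0.3]
    - [0.011,0.038,0.034,0.148,-0.666,0.84,0.3]
    - [0.011,0.038,0.034,0.148,-0.666,0.84,0.3]

```text
t: 72.1
tool_pos: [0.4135, -0.362, 0.1326]
orientation: [-1.892, 1.966, 0.395]
ft_force: [0.4, -0.1, 0.4]
width: 0.0558
gripper_force: 0.0
```

Request:
send_rows:
  steps:
    - [0.011,0.038,0.034,0.148,-0.666,0.84,0.3]
    - [0.011,0.038,0.034,0.148,-0.666,0.84,0.3]
    - [0,0,0,0,0,0,0.3]
    - [0,0,0,0,0,0,0.3]
    - [0,0,0,0,0,0,0.3]

```text
t: 72.6
tool_pos: [0.3865, -0.354, 0.1049]
orientation: [-1.652, 2.034, 0.517]
ft_force: [-0.2, 1.0, -0.1]
width: 0.0558
gripper_force: 0.0
```

```bash
python3 - <<'E'
from h import *
st(); plan([((.3898,-.3546,.0235),-102.2,-35,5)])
E
```

```text
t 72.6 grasp [ 0.3869 -0.3523  0.1024] z [ 0.119  0.56  -0.82 ] x [-0.167 -0.803 -0.572] q [-1.13  0.66  1.4   0.35  1.59  2.13] F [-0.2  1.  -0.1] w 0.0558 gf 0.0
5 x [0.023, -0.002, 0.032, 0.004, -0.004, 0.012] |s|mm 15.8 w 0.001 mid [ 0.388 -0.355  0.073] zmin 0.026 end [ 0.3903 -0.3559  0.0261]
```

Request:
send_rows:
  steps:
    - [0.023,-0.002,0.032,0.004,-0.004,0.012,0.3]
    - [0.023,-0.002,0.032,0.004,-0.004,0.012,0.3]
    - [0.023,-0.002,0.032,0.004,-0.004,0.012,0.3]
    - [0.023,-0.002,0.032,0.004,-0.004,0.012,0.3]
    - [0.023,-0.002,0.032,0.004,-0.004,0.012,0.3]

```text
t: 73.1
tool_pos: [0.3897, -0.3555, 0.0243]
orientation: [-1.641, 2.038, 0.521]
ft_force: [-1.0, 0.1, -0.2]
width: 0.0555
gripper_force: 0.0
```

Request:
send_rows:
  steps:
    - [0,0,0,0,0,0,-1]
    - [0,0,0,0,0,0,-1]
    - [0,0,0,0,0,0,-1]
    - [0,0,0,0,0,0,-1]
    - [0,0,0,0,0,0,-1]
  force: 60

```text
t: 73.6
tool_pos: [0.3893, -0.3557, 0.0255]
orientation: [-1.64, 2.039, 0.521]
ft_force: [0.0, -0.9, -0.9]
width: 0.0227
gripper_force: 59.3
```

Request:
send_rows:
  steps:
    - [-0.043,0,-0.061,0,0,0,-1]
    - [-0.043,0,-0.061,0,0,0,-1]
    - [-0.043,0,-0.061,0,0,0,-1]
    - [-0.043,0,-0.061,0,0,0,-1]
    - [-0.043,0,-0.061,0,0,0,-1]

```text
t: 74.1
tool_pos: [0.3895, -0.3554, 0.1759]
orientation: [-1.64, 2.039, 0.522]
ft_force: [1.0, -1.0, -0.6]
width: 0.023
gripper_force: 59.4
```

```bash
python3 - <<'E'
from h import *
robot.camera("scene"); st(); pot=np.array([.676,-.217]); a=np.radians(5); d=np.array([np.cos(a),np.sin(a)]); l=np.array([-d[1],d[0]])
t=pot-.004*d-.023*l-.0120*d; print(t)
plan([((.55,-.3,.30),-55,20,13),((*t,.33),5,55,15)])
for n in("red_driver","red_driver_tip"):
    print(n,[(round(r["score"],2),np.round(r["point"],3).tolist()) for r in robot.spot_point(n,"scene")])
E
```

```text
t 74.2 grasp [ 0.3907 -0.3548  0.1778] z [ 0.124  0.558 -0.821] x [-0.173 -0.802 -0.571] q [-1.13  0.58  1.31  0.36  1.75  2.2 ] F [ 0.4 -0.9  3.4] w 0.0229 gf 59.4
[ 0.66206547 -0.24130697]
13 x [-0.01, -0.036, -0.021, -0.087, 0.692, -0.653] |s|mm 17.1 w 0.096 mid [ 0.472 -0.361  0.241] zmin 0.18 end [ 0.549  -0.2984  0.3046]
15 x [0.012, -0.018, 0.005, 0.431, 0.369, -0.562] |s|mm 9.0 w 0.08 mid [ 0.609 -0.287  0.31 ] zmin 0.304 end [ 0.6584 -0.2409  0.3286]
red_driver [(0.87, [0.396, -0.332, 0.162])]
red_driver_tip [(0.7, [0.424, -0.2, 0.168])]
```

Request:
send_rows:
  steps:
    - [-0.01,-0.036,-0.021,-0.087,0.692,-0.653,-1]
    - [-0.01,-0.036,-0.021,-0.087,0.692,-0.653,-1]
    - [-0.01,-0.036,-0.021,-0.087,0.692,-0.653,-1]
    - [-0.01,-0.036,-0.021,-0.087,0.692,-0.653,-1]
    - [-0.01,-0.036,-0.021,-0.087,0.692,-0.653,-1]

```text
t: 74.75
tool_pos: [0.4587, -0.3632, 0.2229]
orientation: [-2.163, 1.932, 0.177]
ft_force: [0.8, -0.1, -1.7]
width: 0.0226
gripper_force: 59.4
```

Request:
send_rows:
  steps:
    - [-0.01,-0.036,-0.021,-0.087,0.692,-0.653,-1]
    - [-0.01,-0.036,-0.021,-0.087,0.692,-0.653,-1]
    - [-0.01,-0.036,-0.021,-0.087,0.692,-0.653,-1]
    - [-0.01,-0.036,-0.021,-0.087,0.692,-0.653,-1]
    - [-0.01,-0.036,-0.021,-0.087,0.692,-0.653,-1]

```text
t: 75.25
tool_pos: [0.5201, -0.3324, 0.2729]
orientation: [2.624, -1.694, 0.227]
ft_force: [-0.9, -0.9, -1.6]
width: 0.023
gripper_force: 59.4
```

Request:
send_rows:
  steps:
    - [-0.01,-0.036,-0.021,-0.087,0.692,-0.653,-1]
    - [-0.01,-0.036,-0.021,-0.087,0.692,-0.653,-1]
    - [-0.01,-0.036,-0.021,-0.087,0.692,-0.653,-1]
    - [0,0,0,0,0,0,-1]
    - [0,0,0,0,0,0,-1]

```text
t: 75.75
tool_pos: [0.5486, -0.298, 0.2973]
orientation: [2.618, -1.364, 0.448]
ft_force: [-0.1, -1.3, -2.5]
width: 0.0227
gripper_force: 59.5
```

```bash
python3 - <<'E'
from h import *
st(); plan([((.6621,-.2413,.34),5,55,15)])
E
```

```text
t 75.8 grasp [ 0.5492 -0.2989  0.2945] z [ 0.191 -0.272 -0.943] x [ 0.541 -0.773  0.332] q [-0.65  0.37  1.22 -0.11  1.23  1.9 ] F [-0.1 -1.3 -2.5] w 0.0227 gf 59.5
15 x [0.014, -0.018, 0.002, 0.428, 0.375, -0.565] |s|mm 9.4 w 0.08 mid [ 0.609 -0.288  0.312] zmin 0.297 end [ 0.6564 -0.2423  0.3422]
```

Request:
send_rows:
  steps:
    - [0.014,-0.018,0.002,0.428,0.375,-0.565,-1]
    - [0.014,-0.018,0.002,0.428,0.375,-0.565,-1]
    - [0.014,-0.018,0.002,0.428,0.375,-0.565,-1]
    - [0.014,-0.018,0.002,0.428,0.375,-0.565,-1]
    - [0.014,-0.018,0.002,0.428,0.375,-0.565,-1]

```text
t: 76.25
tool_pos: [0.593, -0.2953, 0.3063]
orientation: [2.791, -0.916, 0.813]
ft_force: [0.8, -0.2, -1.0]
width: 0.0227
gripper_force: 59.4
```

Request:
send_rows:
  steps:
    - [0.014,-0.018,0.002,0.428,0.375,-0.565,-1]
    - [0.014,-0.018,0.002,0.428,0.375,-0.565,-1]
    - [0.014,-0.018,0.002,0.428,0.375,-0.565,-1]
    - [0.014,-0.018,0.002,0.428,0.375,-0.565,-1]
    - [0.014,-0.018,0.002,0.428,0.375,-0.565,-1]

```text
t: 76.75
tool_pos: [0.6308, -0.2758, 0.3224]
orientation: [2.861, -0.414, 1.157]
ft_force: [-0.5, 0.4, -0.4]
width: 0.0224
gripper_force: 59.4
```

Request:
send_rows:
  steps:
    - [0.014,-0.018,0.002,0.428,0.375,-0.565,-1]
    - [0.014,-0.018,0.002,0.428,0.375,-0.565,-1]
    - [0.014,-0.018,0.002,0.428,0.375,-0.565,-1]
    - [0.014,-0.018,0.002,0.428,0.375,-0.565,-1]
    - [0.014,-0.018,0.002,0.428,0.375,-0.565,-1]

```text
t: 77.25
tool_pos: [0.6563, -0.2438, 0.3424]
orientation: [-2.749, -0.123, -1.434]
ft_force: [0.5, -0.3, -0.5]
width: 0.0229
gripper_force: 59.4
```

```bash
python3 - <<'E'
from h import *
robot.camera("scene"); robot.camera("top");st(); plan([((.6621,-.2413,.27),5,55,5),((.6621,-.2413,.18),5,55,7)])
for c in("scene","top"):
  for n in("red_driver","red_driver_tip","pot","blue_driver","bradawl"):
    print(c,n,[(round(r["score"],2),np.round(r["point"],3).tolist()) for r in robot.spot_point(n,c)])
E
```

```text
t 77.3 grasp [ 0.6586 -0.2438  0.3403] z [ 0.816  0.07  -0.574] x [0.571 0.05  0.819] q [-0.73  0.36  1.37  0.89  0.87  0.34] F [-0.5  1.  -1. ] w 0.0232 gf 59.5
5 x [-0.028, -0.001, 0.022, 0.003, -0.0, -0.0] |s|mm 14.1 w 0.0 mid [ 0.658 -0.243  0.314] zmin 0.271 end [ 0.6599 -0.2417  0.2709]
7 x [-0.026, -0.0, 0.018, -0.0, -0.0, -0.0] |s|mm 12.7 w 0.0 mid [ 0.66  -0.242  0.233] zmin 0.182 end [ 0.6594 -0.2417  0.1824]
scene red_driver [(0.78, [0.668, -0.244, 0.318]), (0.3, [0.553, -0.061, 0.04])]
scene red_driver_tip []
scene pot [(0.63, [0.676, -0.217, 0.001])]
scene blue_driver [(0.91, [0.208, -0.385, 0.021]), (0.5, [0.71, -0.214, 0.143])]
scene bradawl [(0.79, [0.671, -0.184, 0.13])]
top red_driver [(0.6, [0.668, -0.243, 0.322])]
top red_driver_tip [(0.74, [0.551, -0.061, 0.043])]
top pot [(0.94, [0.677, -0.214, -0.002])]
top blue_driver [(0.91, [0.208, -0.385, 0.015]), (0.79, [0.405, -0.545, 0.02]), (0.52, [0.706, -0.212, 0.134])]
top bradawl [(0.62, [0.669, -0.183, 0.133]), (0.53, [0.706, -0.213, 0.138]), (0.16, [0.699, -0.213, 0.007])]
```

Request:
send_rows:
  steps:
    - [-0.028,-0.001,0.022,0,0,0,-1]
    - [-0.028,-0.001,0.022,0,0,0,-1]
    - [-0.028,-0.001,0.022,0,0,0,-1]
    - [-0.028,-0.001,0.022,0,0,0,-1]
    - [-0.028,-0.001,0.022,0,0,0,-1]

```text
t: 78.35
tool_pos: [0.6604, -0.2404, 0.272]
orientation: [-2.75, -0.122, -1.435]
ft_force: [0.2, -0.6, -0.9]
width: 0.0229
gripper_force: 59.5
```

Request:
send_rows:
  steps:
    - [-0.026,0,0.018,0,0,0,-1]
    - [-0.026,0,0.018,0,0,0,-1]
    - [-0.026,0,0.018,0,0,0,-1]
    - [-0.026,0,0.018,0,0,0,-1]
    - [-0.026,0,0.018,0,0,0,-1]

```text
t: 78.85
tool_pos: [0.6602, -0.2407, 0.2088]
orientation: [-2.75, -0.122, -1.435]
ft_force: [0.3, -0.5, -0.5]
width: 0.0229
gripper_force: 59.5
```

Request:
send_rows:
  steps:
    - [-0.026,0,0.018,0,0,0,-1]
    - [-0.016,0,0.011,0,0,0,-1]
    - [0,0,0,0,0,0,-1]
    - [0,0,0,0,0,0,-1]
    - [0,0,0,0,0,0,-1]

```text
t: 79.35
tool_pos: [0.6602, -0.2408, 0.1897]
orientation: [-2.75, -0.123, -1.436]
ft_force: [-0.0, 0.1, -1.9]
width: 0.0231
gripper_force: 59.5
```

```bash
python3 - <<'E'
from h import *
robot.camera("scene");st()
for n in("red_driver","pot"): print(n,[(round(r["score"],2),np.round(r["point"],3).tolist()) for r in robot.spot_point(n,"scene")])
E
```

```text
t 79.4 grasp [ 0.6627 -0.2406  0.1879] z [ 0.818  0.069 -0.572] x [0.569 0.053 0.821] q [-0.72  0.53  1.58  1.25  0.68 -0.14] F [ 0.5  0.3 -0.6] w 0.0231 gf 59.5
red_driver [(0.55, [0.675, -0.241, 0.164]), (0.41, [0.641, 0.048, 0.036])]
pot [(0.7, [0.676, -0.219, 0.001])]
```

Request:
send_rows:
  steps:
    - [-0.012,0,0.0084,0,0,0,-1]
    - [-0.012,0,0.0084,0,0,0,-1]
    - [-0.006,0,0.0042,0,0,0,-1]
    - [0,0,0,0,0,0,-1]
    - [0,0,0,0,0,0,-1]

```text
t: 80.0
tool_pos: [0.6601, -0.2408, 0.1741]
orientation: [-2.75, -0.122, -1.434]
ft_force: [1.0, 0.3, -1.1]
width: 0.0229
gripper_force: 59.5
```

Request:
send_rows:
  steps:
    - [0,0.0085,0,0.145,0,0.205,-1]
    - [0,0.0085,0,0.145,0,0.205,-1]
    - [-0.006,0,0.0042,0,0,0,-1]
    - [-0.006,0,0.0042,0,0,0,-1]
    - [0,0,0,0,0,0,-1]

```text
t: 80.5
tool_pos: [0.6606, -0.247, 0.1676]
orientation: [-2.713, -0.085, -1.41]
ft_force: [1.6, 2.0, -0.5]
width: 0.0227
gripper_force: 59.5
```

Request:
send_rows:
  steps:
    - [-0.003,0,0.0021,0,0,0,-1]
    - [0,0,0,0,0,0,-1]
    - [-0.003,0,0.0021,0,0,0,-1]
    - [0,0,0,0,0,0,-1]
    - [0,0,0,0,0,0,-1]

```text
t: 81.0
tool_pos: [0.6606, -0.247, 0.1652]
orientation: [-2.713, -0.085, -1.411]
ft_force: [1.3, 2.2, -0.0]
width: 0.023
gripper_force: 59.6
```

Request:
send_rows:
  steps:
    - [-0.003,0,0.0021,0,0,0,-1]
    - [0,0,0,0,0,0,-1]
    - [-0.003,0,0.0021,0,0,0,-1]
    - [0,0,0,0,0,0,-1]
    - [0,0,0,0,0,0,-1]

```text
t: 81.5
tool_pos: [0.661, -0.2471, 0.1637]
orientation: [-2.712, -0.086, -1.415]
ft_force: [-0.1, 3.6, 7.2]
width: 0.0231
gripper_force: 60.5
```

```bash
python3 - <<'E'
from h import *
robot.camera("scene");st()
for n in("red_driver","pot"): print(n,[(round(r["score"],2),np.round(r["point"],3).tolist()) for r in robot.spot_point(n,"scene")])
E
```

```text
t 81.5 grasp [ 0.6635 -0.2468  0.1619] z [ 0.816  0.098 -0.57 ] x [0.572 0.012 0.82 ] q [-0.74  0.58  1.58  1.3   0.7  -0.18] F [0.4 2.1 5.6] w 0.0225 gf 60.5
red_driver [(0.91, [0.677, -0.244, 0.143]), (0.28, [0.498, 0.061, 0.039]), (0.25, [0.497, 0.062, 0.039])]
pot [(0.97, [0.679, -0.218, -0.001]), (0.41, [0.781, -0.052, -0.002])]
```

Floor contact at the expected height, so release and retreat.

Request:
send_rows:
  steps:
    - [0,0,0,0,0,0,-0.15]
    - [0,0,0,0,0,0,-0.15]
    - [0,0,0,0,0,0,-0.15]
    - [0,0,0,0,0,0,-0.15]
    - [0,0,-0.01,0,0,0,-0.15]

```text
t: 82.15
tool_pos: [0.6572, -0.2473, 0.1641]
orientation: [-2.714, -0.086, -1.41]
ft_force: [-0.0, 0.2, -0.1]
width: 0.0361
gripper_force: 0.0
```

Request:
send_rows:
  steps:
    - [0,0,-0.03,0,0,0,-0.15]
    - [0,0,-0.05,0,0,0,-0.15]
    - [0,0,-0.06,0,0,0,0]
    - [0,0,-0.06,0,0,0,0]
    - [0,0,-0.06,0,0,0,0]

```text
t: 82.65
tool_pos: [0.5711, -0.2575, 0.2247]
orientation: [-2.713, -0.085, -1.41]
ft_force: [-0.0, -0.2, -0.4]
width: 0.0424
gripper_force: 0.0
```

Request:
send_rows:
  steps:
    - [0,0,-0.05,0,0,0,0]
    - [0,0,-0.05,0,0,0,0]
    - [0,0,-0.05,0,0,0,0]
    - [0,0,0,0,0,0,0]
    - [0,0,0,0,0,0,0]

```text
t: 83.15
tool_pos: [0.5235, -0.2636, 0.2585]
orientation: [-2.714, -0.085, -1.412]
ft_force: [0.8, 0.3, -0.0]
width: 0.0424
gripper_force: 0.0
```

```bash
python3 - <<'E'
from h import *
d=robot.camera("scene");e=robot.camera("top");st()
cv2.imwrite("pics/s10.png",np.hstack([cv2.resize(d["image"][180:370,190:400],None,fx=2.3,fy=2.3,interpolation=cv2.INTER_CUBIC),cv2.resize(e["image"][100:290,210:350][:, :],None,fx=2.3,fy=2.3,interpolation=cv2.INTER_CUBIC)])[:,:,::-1])
for c in("scene","top"):
  for n in("leg1","bradawl","blue_driver","pot","red_driver","mallet","hex_key","tray"): print(n,[(round(r["score"],2),np.round(r["point"],3).tolist()) for r in robot.spot_point(n,c)])
E
```

```text
t 83.2 grasp [ 0.5264 -0.263   0.2562] z [ 0.814  0.099 -0.572] x [0.574 0.011 0.819] q [-0.98  0.3   1.75  1.13  0.94 -0.12] F [-0.  -0.  -1.2] w 0.0425 gf 0.0
leg1 [(0.7, [0.638, 0.049, 0.035]), (0.65, [0.55, -0.06, 0.04]), (0.58, [0.496, 0.064, 0.032])]
bradawl []
blue_driver [(0.82, [0.407, -0.547, 0.013]), (0.61, [0.71, -0.212, 0.138]), (0.56, [0.21, -0.386, 0.018])]
pot [(0.81, [0.677, -0.214, 0.0]), (0.17, [0.499, 0.063, 0.038])]
red_driver [(0.67, [0.699, -0.241, 0.139])]
mallet [(0.71, [0.754, 0.147, 0.006])]
hex_key [(0.56, [0.69, 0.283, -0.002]), (0.48, [0.5, 0.064, 0.04])]
tray [(0.92, [0.779, -0.051, -0.001]), (0.69, [0.634, 0.046, 0.041]), (0.4, [0.64, 0.047, 0.036])]
leg1 [(0.66, [0.636, 0.05, 0.043]), (0.5, [0.552, -0.061, 0.041]), (0.49, [0.5, 0.066, 0.042])]
bradawl [(0.69, [0.641, -0.213, 0.122])]
blue_driver [(0.73, [0.707, -0.213, 0.136]), (0.65, [0.208, -0.383, 0.017]), (0.61, [0.404, -0.548, 0.015])]
pot [(0.78, [0.676, -0.216, 0.0])]
red_driver [(0.5, [0.697, -0.237, 0.141]), (0.29, [0.779, -0.052, -0.002])]
mallet [(0.95, [0.744, 0.146, -0.003])]
hex_key [(0.61, [0.687, 0.281, -0.0])]
tray [(0.84, [0.78, -0.054, -0.001])]
```

View pics/s10.png

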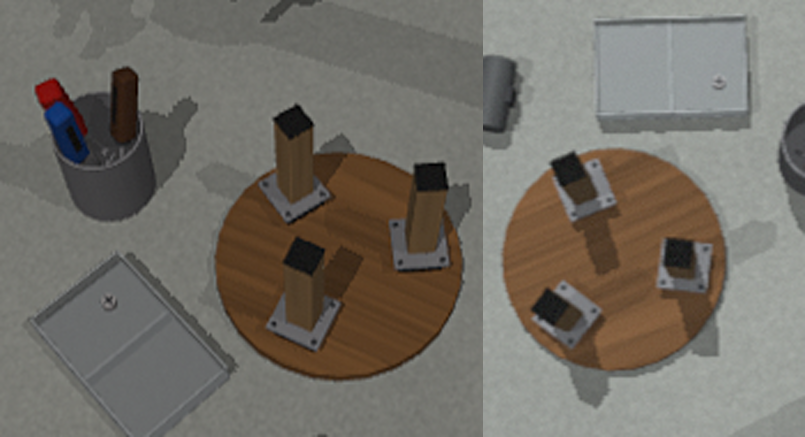

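Request:
send_rows:
  steps:
    - [0,0,-0.05,0,0,0,0]
    - [0,0,-0.05,0,0,0,0]
    - [0,0,0,0,0,0,0]
    - [0,0,0,0,0,0,0]
    - [0,0,0,0,0,0,0]

```text
t: 84.55
tool_pos: [0.4915, -0.2673, 0.2808]
orientation: [-2.713, -0.085, -1.411]
ft_force: [-0.6, 0.6, -0.0]
width: 0.0424
gripper_force: 0.0
```

```bash
python3 - <<'E'
from h import *
D={c:robot.camera(c) for c in("scene","top")}
for c in D:
  for n in("bradawl","red_driver","blue_driver"):
    for f in("spot_point","find_in"):
      print(c,n,f,[(round(r["score"],2),np.round(r["point"],3).tolist()) for r in getattr(robot,f)(n,c) if r["point"][0]>.62])
    print(n,"tip",[(round(r["score"],2),np.round(r["point"],3).tolist()) for r in robot.spot_point(n+"_tip",c) if r["point"][0]>.6])
e=D["top"]["image"]; d=D["scene"]["image"]
cv2.imwrite("pics/s11.png",np.hstack([cv2.resize(d[195:285,200:270],None,fx=5.5,fy=5.5,interpolation=cv2.INTER_CUBIC),cv2.resize(e[125:215,320:390],None,fx=5.5,fy=5.5,interpolation=cv2.INTER_CUBIC)])[:,:,::-1])
E
```

```text
scene bradawl spot_point [(0.81, [0.646, -0.213, 0.122])]
scene bradawl find_in []
bradawl tip []
scene red_driver spot_point [(0.47, [0.694, -0.238, 0.139])]
scene red_driver find_in [(0.78, [0.697, -0.232, 0.177])]
red_driver tip [(0.75, [0.676, -0.234, 0.009]), (0.71, [0.753, 0.145, 0.003]), (0.37, [0.635, 0.047, 0.042])]
scene blue_driver spot_point [(0.57, [0.708, -0.213, 0.141]), (0.41, [0.7, -0.236, 0.139])]
scene blue_driver find_in [(0.65, [0.711, -0.206, 0.156])]
blue_driver tip []
top bradawl spot_point [(0.72, [0.641, -0.211, 0.122]), (0.15, [0.703, -0.215, 0.009])]
top bradawl find_in [(0.55, [0.638, -0.21, 0.15])]
bradawl tip [(0.6, [0.686, -0.187, 0.008])]
top red_driver spot_point [(0.52, [0.697, -0.237, 0.142])]
top red_driver find_in [(0.56, [0.692, -0.238, 0.166])]
red_driver tip [(0.77, [0.677, -0.238, 0.005])]
top blue_driver spot_point [(0.7, [0.706, -0.215, 0.135]), (0.46, [0.64, 0.048, 0.035])]
top blue_driver find_in [(0.65, [0.698, -0.21, 0.164])]
blue_driver tip [(0.53, [0.702, -0.215, 0.005])]
```

View pics/s11.png

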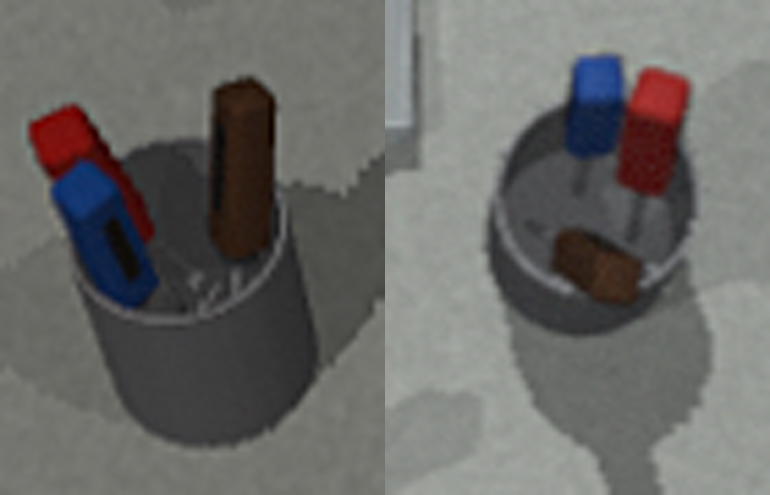

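```bash
python3 -c "
from plant import robot
print(robot.close_job())"
```

```text
the job is handed in; nothing more can be done
None
```

The job is handed in: all three legs are seated in their sockets, and the blue driver, bradawl and red driver stand tips down in the upright pot. The bradawl leans about 24° and the pot sits about 9 mm from where it began because the hand brushed it. The mallet, hex key and tray were not moved.

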